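# Load the sample vial into the photometer

## Robot

A 6-joint arm with a two-finger parallel gripper is mounted at the origin on the work surface. World frame = base frame: x ahead of the robot, y to its left, z up, the work surface at z = 0. Lengths are in m, angles in rad, forces in N, time in s.
With the tool pointing down it reaches from about 0.225 to 0.875 m from the base axis. Payload 3.4 kg.
Tool frame: the origin (TCP) lies midway between the tips of the shut fingers; the grasp point (between the pads) lies behind it (manip.grip_point_offset is the z of the grasp point in the tool frame, in m); z points along the fingers, x is the direction in which the jaws open and shut, and the axes are right-handed (so a half turn about z gives the same grasp; the last joint's range is limited). The gripper opens to 85 mm and grips with 20 to 120 N. Pads are 22 mm wide; open, the fingers measure 114 mm over their backs; the gripper's body (76 mm by 85 mm) begins 54 mm behind the grasp point. The pads swing forward as they close: fully open they stand 13 mm farther back than shut.
Start: joints at [1.184, 0.276, 1.505, -0, 1.361, -0.121], TCP at [0.151, 0.555, 0.231] pointing down, gripper open.
Joint ranges: [-2.89, 2.89], [-0.75, 2.08], [0.22, 2.7], [-1.18, 4.32], [0.11, 2.71], [-2.7, 2.7]. Speed limits (rad/s): [2.57, 2.57, 3.14, 3.14, 3.14, 3.14].

## Interface

Orientations are given as a unit quaternion [w, x, y, z].
In Python, from rig import manip, eyes, recognise, regions_of, mark_of gives the robot as it stands.
- The arm moves only by the shell command python3 -m inch 'ROWS' [FORCE]. ROWS is JSON, a list of rows, each a list of 5 numbers: the gripper command: -1 is shut, 1 is fully open, values between are in proportion, then the shift along the tool's x, y, z in mm, then the turn about the tool's z in degrees. A call has 1 to 20 rows; each row shifts and turns the pose as measured when the row begins, along the tool's axes as they then stand; what a row does not reach is not made up. A row lasts 1/12 s, in which the tool goes at most 41.7 mm and 7.16 degrees, less where a joint would pass 70% of its speed; a pose out of reach is approached as far as the arm can. A call with a gripper value outside its range is refused whole. The fingers move at their own pace and stop on an object; FORCE is the grip in N (left out, the last holds). Time passes only in rows, so rows that do not move let the fingers close. It gives the time, the measured TCP pose, the force and the opening at its end, in the units of the state.
- manip.get_state(): the state, without advancing time (a new reading comes with each control period).
- eyes.get_image(name): name is "side" or "top"; returns a dict with "frame" (420x560x3 uint8, red, green, blue), "K" (3x3 intrinsics, pixels), "rvec" (rotation vector, rad) and "tvec" (3), from world to camera coordinates, as OpenCV has them. Camera axes: x right, y down, z forward; pixel columns grow to the right and rows downward; lengths in m; the calibration is good to about 2 mm. A picture is of the moment at which its call begins. There is no depth.
- manip.sign_off(): hands the job in, once; it reports no verdict.
Trained networks look in a picture, given as the dict that the camera call returned (one of the last four; its "shot" number tells which), for a name from the list of things; names that differ only in an ending like _2 or _b are one class to them, and where a whole thing is asked for, a point or a joint stands for the part that bears it (a point fixed in the world has none). Each returns a list of dicts, best first, with "confidence" (0 to 1); they miss things now and then, are a little off and sometimes report something else, mostly with a low value. They report only what shows in the picture. A call takes as long as a camera call. They do not tell look-alikes from the thing itself.
- recognise(picture, target): "bbox" ([left, top, width, height] in pixels, round what is visible of it).
- regions_of(picture, target): "mask" (420x560 bool, what is visible of it) and "bbox" ([left, top, width, height] in pixels, round what is visible of it).
- mark_of(picture, target): "point" ([row, column] in pixels: a listed point, or the origin of a listed thing).
The state is a dict: "clock": time; "qpos": joint angles; "qd": joint speeds; "effort": joint torques, N m; "position": TCP position; "ee_rot": TCP orientation; "contact_force": force on the tool from outside, world axes, zero at the start; "moment": the same for the moment, N m; "width": finger opening in m.
Only numpy, scipy, OpenCV 4.12 (cv2) and the standard library are available. Lean on these libraries where they do the work, as an engineer would, in place of code of your own. Each camera call takes 0.05 s, during which the arm holds its last target.

## Task

Stand the tall amber vial in the photometer's vial carrier and press it gently straight down until the carrier snaps past its force peak and stays latched down when you let go. Then slide the black light hood fully over the vial without forcing it against the vial, let go of it, and leave everything else on the bench where it is.

Things in the scene. Friction and masses are not known exactly. Their poses are not given: they have to be found in the camera images.
- photometer: White bench photometer, a box 170 (x) x 280 (y) x 80 mm high, fixed to the bench, its flat top (the deck) 80 mm above its origin. Origin: centre of the underside; z up; its -x side (with the dark display) faces the robot at yaw 0. A round 40 mm well goes down through the deck at x = 0, y = -65 mm in this frame; the vial carrier moves up and down in it. The black light hood stands on the deck on the +y side.
- carrier_seat (a point): Centre of the inside floor of the vial carrier, a grey round cup standing upright in the well (z up): inner diameter 29 mm, 45 mm deep, wall 3 mm, rim 2 mm above the deck while the carrier is up. Moves down with the carrier. Pressing on it with 18 N or more, as at the bottom stop, damages it.
- carrier (a joint): Carrier's way down, m: 0 = up. Pressed through the vial it resists with 1 to 10 N at once, peaks at 5 to 11 N within 8 mm, then yields to about 0 N at the snap point, drops 2 to 3 mm by itself to a hard stop and stays latched. Let go sooner, it springs back to 0. The snap point differs each time, 6 to 23 mm down, and must be felt.
- vial_mid (a point): Centre (half-way up, on the axis) of the tall amber vial: 80 mm high, glass body 25 mm in diameter with a bevelled foot, flat white cap 27 mm in diameter and 18 mm high at its top; about 60 g; z along its axis. Starts upright on the bench. Stood in the carrier, its cap top is 37 mm above the deck with the carrier up, 12 to 29 mm with it latched down.
- hood (a joint): How far the light hood has been slid, m: 0 = fully open, 0.125 = fully home over the well (end stop). It slides towards the photometer's -y and drags with about 1.5 N, staying where it is left. It starts between 0 and 0.015.
- hood_rib (a point): Centre of the grip rib on the black light hood: rib 44 (x) x 12 (y) x 22 mm high, its centre 51 mm above the deck. The hood below is 76 (x) x 72 (y) x 38 mm high, centred under the rib; +y side a flat closed wall to push on, 36 mm behind the rib's centre; -y side open. Inside it is 62 mm wide (x), its roof 33 mm above the deck, so it clears the vial only when that is latched down.
- short_vial_mid (a point): Centre of a short amber vial, 50 mm high and otherwise like the tall one. Not to be moved.
- jar_mid (a point): Centre of a squat amber jar, 62 mm high, 54 mm in diameter, white lid. Not to be moved.
- beaker: Glass beaker, 70 mm in diameter, 90 mm high; origin at the centre of its underside. Not to be moved.
- basket: Lilac plastic basket, 200 x 260 x 50 mm, fixed to the bench, origin at the centre of its underside.
- wash_bottle: White wash bottle, 64 mm in diameter, 150 mm high, standing in the basket; origin at the centre of its underside. Not to be moved.
- drop_bottle: Clear dropper bottle, 40 mm in diameter, 85 mm high, standing in the basket; origin at the centre of its underside. Not to be moved.
- spatula: Flat steel laboratory spatula 155 mm long, 14 mm wide lying on the bench. Not to be moved.
There are look-alikes about, which are no part of the job. Leave any brown, green or turquoise look-alike of the part that bears vial_mid alone.

How it is judged:
By the outcome, as a careful person would: the job done as asked, in the order asked, and still so for the second after the job is handed in, with the robot touching nothing.
It also fails if it takes over 72 s, if anything falls off the work surface, if the arm or the gripper's body presses on something with over 40 N, if the wrist force passes 120 N, or if a joint passes its speed limit or range.

## Working session

There is one attempt and no reset: what is moved stays moved. The work goes in short steps, Python scripts to look and compute and a shell command to move; the robot and the scene stay as the last step left them, time stands still between calls to the robot, and variables do not carry over. Pictures are saved under pics/ and viewed, and the job is handed in when it is done.

```bash
ls; mkdir -p pics; python3 - <<'E'
from rig import manip, eyes, recognise, regions_of, mark_of
import cv2
print(manip.get_state(), manip.grip_point_offset)
for n in ("side","top"):
    p=eyes.get_image(n)
    cv2.imwrite(f"pics/{n}0.png",p["frame"][:,:,::-1])
    print(n,p["K"],p["rvec"],p["tvec"],p["shot"])
    for t in ("photometer","carrier_seat","vial_mid","hood_rib","short_vial_mid","jar_mid","beaker","basket","spatula"):
        print(t,[(m["point"],round(m["confidence"],2)) for m in mark_of(p,t)])
E
```

```text
pics
{'clock': 0.0, 'qpos': array([ 1.18400007e+00,  2.76621701e-01,  1.50613331e+00, -1.05750715e-05,
        1.36066787e+00, -1.21020043e-01]), 'qd': array([ 0.00012011, -0.00073964, -0.00124865,  0.00147137,  0.00044298,
       -0.00091345]), 'effort': array([-1.89178507e-03, -4.16754842e+01, -2.45801747e+01, -3.77747847e-04,
        1.10471903e-02,  4.82787527e-06]), 'position': array([0.15085275, 0.55432507, 0.23042439]), 'ee_rot': array([ 4.68255153e-04,  7.94561234e-01,  6.07183339e-01, -7.86258934e-04]), 'contact_force': array([-0.27251222,  0.45996446, -0.29051253]), 'moment': array([ 0.03233074,  0.03436008, -0.03441144]), 'width': 0.08508291854096572} -0.0187
side [[460.23390166   0.         278.4028954 ]
 [  0.         460.23390166 216.25476851]
 [  0.           0.           1.        ]] [ 2.18248636 -0.51788367  0.2425932 ] [-0.49550393  0.27076901  1.16316838] 1
photometer [([234.4, 272.0], 0.76), ([306.0, 334.2], 0.65)]
carrier_seat []
vial_mid [([302.6, 291.7], 0.8), ([282.8, 282.1], 0.58), ([291.7, 249.3], 0.57), ([273.3, 326.8], 0.47)]
hood_rib [([193.3, 256.5], 0.89)]
short_vial_mid [([325.2, 302.9], 0.67)]
jar_mid [([305.5, 335.8], 0.62)]
beaker [([309.0, 383.0], 0.78), ([235.5, 267.8], 0.49)]
basket [([174.2, 203.1], 0.83)]
spatula []
top [[530.60788767   0.         284.93348665]
 [  0.         530.60788767 204.90451216]
 [  0.           0.           1.        ]] [ 2.10479179 -2.13706519  0.2094024 ] [0.04139839 0.58098028 1.70952728] 2
photometer [([210.9, 269.0], 0.96)]
carrier_seat [([202.5, 287.3], 0.39), ([228.0, 336.2], 0.37)]
vial_mid [([190.7, 338.0], 0.58), ([227.7, 335.4], 0.48), ([232.0, 351.0], 0.48), ([255.5, 330.0], 0.37)]
hood_rib [([205.4, 251.6], 0.61)]
short_vial_mid [([232.7, 375.1], 0.43)]
jar_mid [([203.4, 371.9], 0.82)]
beaker [([170.3, 380.2], 0.67)]
basket [([231.8, 145.4], 0.96)]
spatula [([263.8, 436.5], 0.41)]
```

```bash
python3 - <<'E'
import cv2
a=cv2.imread("pics/side0.png"); b=cv2.imread("pics/top0.png")
cv2.imwrite("pics/side0z.png",cv2.resize(a[150:360,180:440],None,fx=3,fy=2.85,interpolation=cv2.INTER_CUBIC))
cv2.imwrite("pics/top0z.png",cv2.resize(b[130:310,200:450],None,fx=3.2,fy=3.2,interpolation=cv2.INTER_CUBIC))
E
```

```text
(no output)
```

View pics/side0.png

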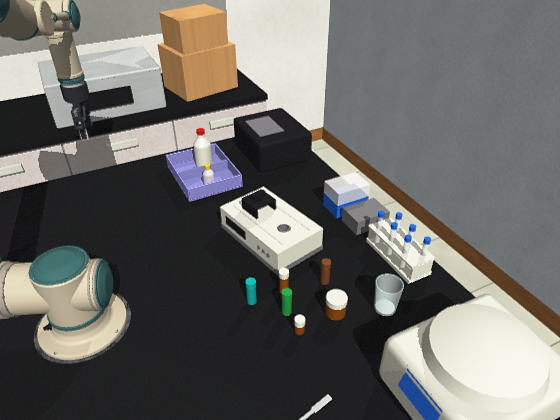

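View pics/top0.png

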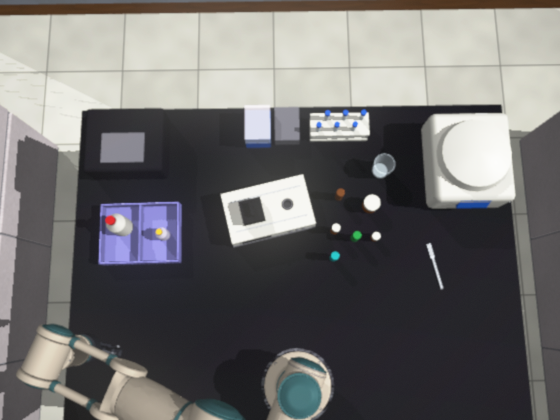

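View pics/side0z.png

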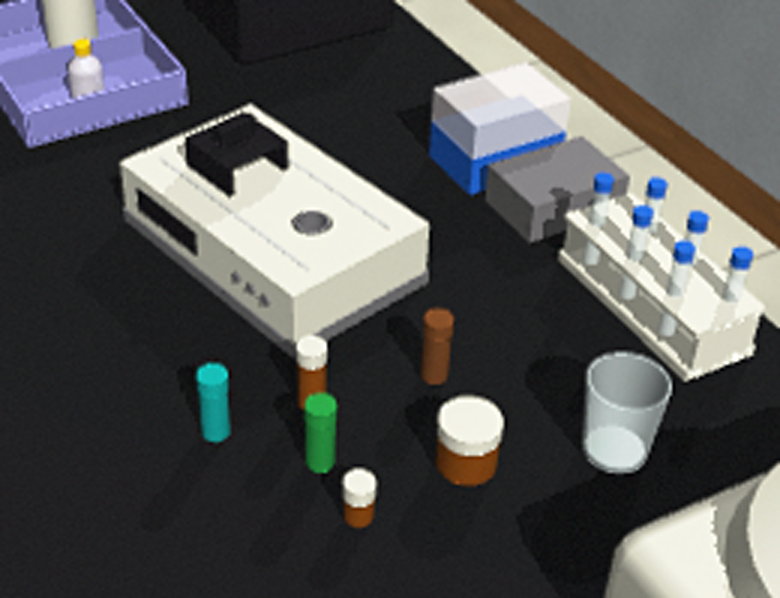

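View pics/top0z.png

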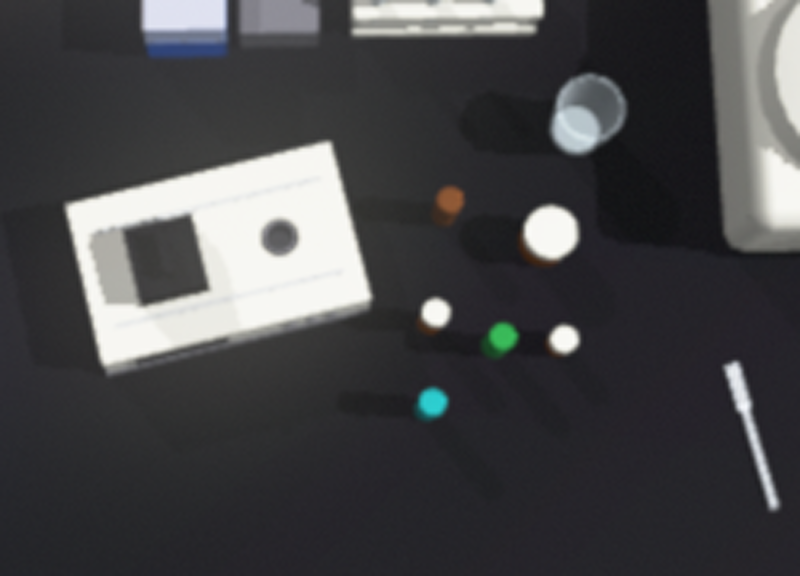

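Side view: the tall amber vial has its white cap at about (284,268). The short one is at (300,325), and the green, turquoise and brown look-alikes stand around them. In the top view the vial's cap is at (336,228), the well at (287,204), and the hood stands left of the well with its opening facing it. Next I measure these.

```bash
cat > h.py <<'E'
import numpy as np, cv2
from rig import manip, eyes, recognise, regions_of, mark_of
from scipy.optimize import least_squares
def proj(p,X):
    return cv2.projectPoints(np.asarray(X,float).reshape(-1,3),np.asarray(p["rvec"],float),np.asarray(p["tvec"],float),np.asarray(p["K"],float),None)[0].reshape(-1,2)
def back(p,uv,z):
    R=cv2.Rodrigues(np.asarray(p["rvec"],float))[0]; t=np.asarray(p["tvec"],float)
    d=R.T@np.linalg.inv(p["K"])@np.array([uv[0],uv[1],1.]); c=-R.T@t
    return c+d*(z-c[2])/d[2]
def tri(obs):
    f=lambda X: np.concatenate([(proj(p,X)[0]-uv) for p,uv in obs])
    r=least_squares(f,[0.4,0,0.05]); return r.x, np.abs(r.fun).max()
def T(x,y,yaw,P):
    P=np.asarray(P,float).reshape(-1,3); c,s=np.cos(yaw),np.sin(yaw)
    return np.c_[x+c*P[:,0]-s*P[:,1], y+s*P[:,0]+c*P[:,1], P[:,2]]
def cyl_hull(p,x,y,z0,z1,r0,r1):
    a=np.linspace(0,2*np.pi,40,endpoint=False)
    P=np.r_[np.c_[x+r0*np.cos(a),y+r0*np.sin(a),0*a+z0],np.c_[x+r1*np.cos(a),y+r1*np.sin(a),0*a+z1]]
    return cv2.convexHull(proj(p,P).astype(np.float32))[:,0]
def poly_mask(h,S=8):
    m=np.zeros((420*S,560*S),np.uint8); cv2.fillPoly(m,[np.round((h+0.5)*S-0.5).astype(np.int32)],255)
    return cv2.resize(m,(560,420),interpolation=cv2.INTER_AREA)/255.
E
python3 - <<'E'
from h import *
P={n:eyes.get_image(n) for n in("side","top")}
print("basept",proj(P["top"],[[0,0,0]]))
# photometer: deck = bright white region
import itertools
obs={}
for n,p in P.items():
    r=regions_of(p,"photometer")
    print(n,[(x["bbox"],round(x["confidence"],2)) for x in r])
    m=r[0]["mask"]; obs[n]=m
    print(n,"vial",[(x["bbox"],round(x["confidence"],2)) for x in regions_of(p,"vial_mid")])
box=np.array(list(itertools.product([-.085,.085],[-.14,.14],[0,.08])))
def f(q):
    out=[]
    for n,p in P.items():
        h=cv2.convexHull(proj(p,T(*q,box)).astype(np.float32))[:,0]
        mm=obs[n].astype(np.uint8); c=max(cv2.findContours(mm,cv2.RETR_EXTERNAL,cv2.CHAIN_APPROX_NONE)[0],key=len)
        hc=cv2.convexHull(c)[:,0].astype(float)
        # signed distance of contour pts to model hull
        pts=c[:,0].astype(np.float32)
        d=np.array([cv2.pointPolygonTest(h,(float(a),float(b)),True) for a,b in pts])-0.5
        out.append(np.clip(d,-4,4))
    return np.concatenate(out)
x0=back(P["top"],(269,211),0); print(x0)
best=None
for y in (0.2,-0.2):
    r=least_squares(f,[x0[0],x0[1],y],loss="soft_l1",diff_step=1e-4)
    print(r.x,r.cost, np.mean(np.abs(r.fun)))
    if best is None or r.cost<best.cost: best=r
q=best.x
for n,p in P.items():
    im=p["frame"].copy()
    im=cv2.resize(im,None,fx=4,fy=4)
    hulls=[T(*q,[[-.085,-.14,.08],[.085,-.14,.08],[.085,.14,.08],[-.085,.14,.08]]),T(*q,[[.02*np.cos(a),-.065+.02*np.sin(a),.08] for a in np.linspace(0,6.28,30)])]
    for hh in hulls: cv2.polylines(im,[np.round(proj(p,hh)*4+1.5).astype(np.int32)],True,(255,0,0),1)
    c=np.mean(proj(p,hulls[0]),0)*4; x,y=int(c[0]),int(c[1])
    cv2.imwrite(f"pics/fit_{n}.png",im[y-260:y+260,x-300:x+400,::-1])
    print(n,"well px",proj(p,T(*q,[[0,-.065,.08]])))
print("well",T(*q,[[0,-.065,.08]]))
E
```

```text
basept [[297.78283626 385.23080578]]
side [([219.4, 186.9, 106.0, 84.2], 0.85), ([165.2, 142.2, 78.3, 59.1], 0.15)]
side vial [([280.1, 267.9, 8.9, 23.6], 0.77), ([285.2, 286.6, 6.8, 25.9], 0.65), ([323.2, 259.8, 10.3, 23.3], 0.57)]
top [([222.6, 172.3, 91.5, 76.1], 0.64)]
top vial [([329.7, 249.6, 9.5, 14.4], 0.55), ([333.7, 187.3, 9.3, 12.2], 0.53), ([330.2, 222.4, 11.0, 13.8], 0.37)]
[0.57214491 0.08724723 0.        ]
[0.56667079 0.08901721 0.22349568] 140.39148103282417 0.6937202565870095
[0.56667172 0.08902092 0.22329693] 140.3928498955009 0.6934936654349755
side well px [[282.73230236 227.04890282]]
top well px [[287.05342429 203.63110381]]
well [[0.58107737 0.02563384 0.08      ]]
```

View pics/fit_top.png

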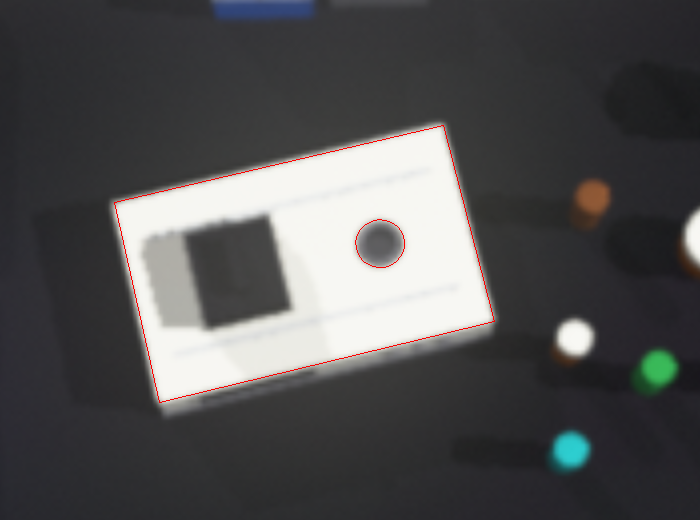

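View pics/fit_side.png

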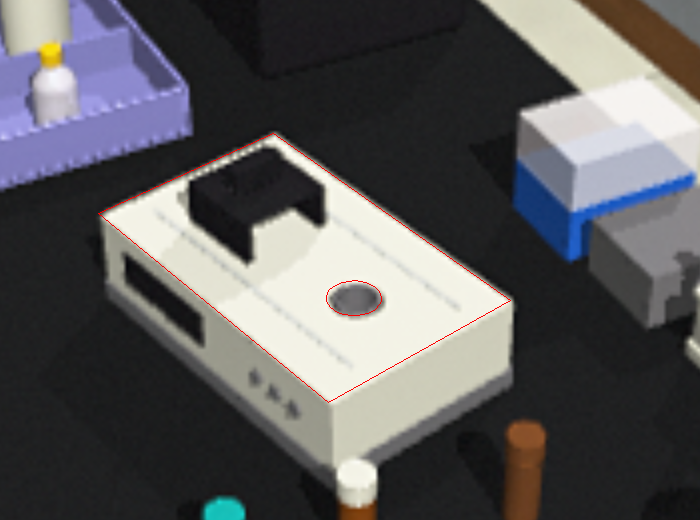

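The fit lies on the deck edges and the well in both views. Now the vial, and the hood's starting position.

```bash
python3 - <<'E'
from h import *
P={n:eyes.get_image(n) for n in("side","top")}
# vial: fit x,y so rendered cap (white) matches; soft whiteness in window
win={"side":(276,262,292,284),"top":(327,219,346,238)}
obs={}
for n,p in P.items():
    f=p["frame"].astype(float); l,t,r,b=win[n]
    w=np.zeros((420,560)); mn=f.min(2)/ f[t:b,l:r].min(2).max()
    w[t:b,l:r]=np.clip((mn[t:b,l:r]-0.25)/0.5,0,1); obs[n]=w
    ys,xs=np.mgrid[:420,:560]; print(n,"cap centroid",(w*xs).sum()/w.sum(),(w*ys).sum()/w.sum(),"area",w.sum())
def f(q,names=("side","top")):
    out=[]
    for n in names:
        p=P[n]; m=poly_mask(cyl_hull(p,q[0],q[1],.062,.080,.0135,.0135)); l,t,r,b=win[n]
        out.append((m-obs[n])[t:b,l:r].ravel())
    return np.concatenate(out)
x0=back(P["top"],(336,228),.08)
for names in (("side","top"),("side",),("top",)):
    r=least_squares(lambda q:f(q,names),x0[:2],diff_step=3e-3); print(names,r.x,r.cost)
# hood
q=(0.56667,0.08902,0.2234)
for n,p in P.items():
    mk=mark_of(p,"hood_rib")[0]["point"]; X=back(p,(mk[1],mk[0]),.131)
    d=X[:2]-np.array(q[:2]); c,s=np.cos(q[2]),np.sin(q[2]); print(n,"rib local",c*d[0]+s*d[1],-s*d[0]+c*d[1])
im=cv2.resize(P["side"]["frame"][170:250,200:320],None,fx=6,fy=6,interpolation=cv2.INTER_CUBIC)
for s,col in ((0,(255,0,0)),(0.0075,(0,255,0)),(0.015,(0,0,255))):
    y=.06-s
    for pts in ([[-.022,y-.006,.142],[.022,y-.006,.142],[.022,y+.006,.142],[-.022,y+.006,.142]],[[-.038,y-.036,.118],[.038,y-.036,.118],[.038,y+.036,.118],[-.038,y+.036,.118]],[[-.038,y-.036,.08],[-.038,y-.036,.118]]):
        cv2.polylines(im,[np.round((proj(P["side"],T(*q,pts))-[200,170])*6+2.5).astype(np.int32)],True,col,1)
cv2.imwrite("pics/hood.png",im[:,:,::-1])
E
```

```text
side cap centroid 283.14702946950507 269.21087092422596 area 186.0795918367347
top cap centroid 335.81361054031186 227.21781699504413 area 67.81147540983606
('side', 'top') [ 0.50249314 -0.13268608] 36.62953473926645
('side',) [ 0.50359019 -0.13088678] 34.72026713606611
('top',) [ 0.50164871 -0.13289785] 0.7587941704971347
side rib local -0.007468747837329476 0.047433358760680125
top rib local 0.00535386500279999 0.04618611460525803
```

View pics/hood.png

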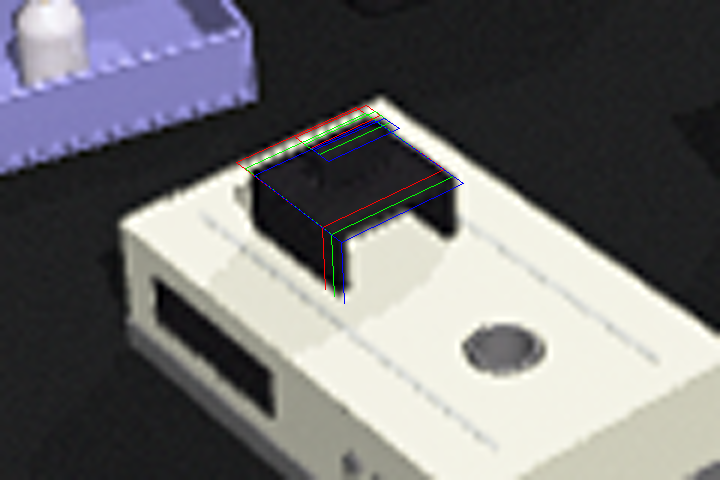

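The vial is near (0.5017, -0.1329), using the top view only because the side window caught some of the photometer. The hood is about 13 mm along. First I turn the jaws to the photometer's x direction (azimuth 12.8°), then travel.

```bash
cat >> h.py <<'E'
Q=(0.56667,0.08902,0.2234)
VIAL=(0.5017,-0.1329); WELL=(0.58108,0.02563)
def az(s):
    w,x,y,z=s["ee_rot"]; return np.arctan2(2*(x*y+w*z),1-2*(y*y+z*z))
def to(X,azd=12.8):
    """shift in tool mm to world X, and turn"""
    s=manip.get_state(); w,x,y,z=s["ee_rot"]
    from scipy.spatial.transform import Rotation as R
    Rm=R.from_quat([x,y,z,w]).as_matrix()
    print("clk",round(s["clock"],2),"pos",np.round(s["position"],4),"az",round(np.degrees(az(s)),2),"zaxis",np.round(Rm[:,2],4),"F",np.round(s["contact_force"],2),"w",round(s["width"],4))
    print("shift mm",np.round(Rm.T@(np.asarray(X)-s["position"])*1000,1),"turn",round(np.degrees(az(s))-azd,1))
E
python3 -m inch '[[0.3,0,0,0,7.1],[0.3,0,0,0,7.1],[0.3,0,0,0,7.1],[0.3,0,0,0,7.1],[0.3,0,0,0,7.1],[0.3,0,0,0,7.1],[0.3,0,0,0,7.1],[0.3,0,0,0,7.1],[0.3,0,0,0,5]]'
python3 -c "
from h import *
to([*VIAL,.2])"
```

```text
clock: 2.25
position: [0.1511, 0.5548, 0.2313]
ee_rot: [-0.0, 0.995, 0.103, 0.0]
contact_force: [0.2, -0.7, -0.2]
width: 0.0554
clk 2.25 pos [0.1511 0.5548 0.2313] az 11.86 zaxis [ 0.e+00  1.e-04 -1.e+00] F [ 0.18 -0.68 -0.16] w 0.0554
shift mm [201.9 745.1  31.3] turn -0.9
```

```bash
python3 -m inch '[[0.3,10,38,0,-0.9],[0.3,10,38,0,0],[0.3,10,38,0,0],[0.3,10,38,0,0],[0.3,10,38,0,0],[0.3,10,38,0,0],[0.3,10,38,0,0],[0.3,10,38,0,0],[0.3,10,38,0,0],[0.3,10,38,0,0],[0.3,10,38,0,0],[0.3,10,38,0,0],[0.3,10,38,0,0],[0.3,10,38,0,0],[0.3,10,38,0,0],[0.3,10,38,0,0],[0.3,10,30,0,0]]'
python3 -c "
from h import *
to([*VIAL,.11])"
```

```text
clock: 3.67
position: [0.4678, -0.0486, 0.231]
ee_rot: [-0.003, 0.993, 0.116, 0.007]
contact_force: [1.6, -0.0, 0.5]
width: 0.0555
clk 3.67 pos [ 0.4678 -0.0486  0.231 ] az 13.32 zaxis [ 0.0127  0.0083 -0.9999] F [ 1.59 -0.01  0.5 ] w 0.0555
shift mm [ 11.8  90.5 120.7] turn 0.5
```

```bash
python3 -m inch '[[0.3,6,30,0,0.5],[0.3,6,30,10,0],[0.3,0,25,20,0],[0.3,0,5,30,0],[0.3,0,0,30,0],[0.3,0,0,25,0],[0.3,0,0,0,0]]'
python3 -c "
from h import *
to([*VIAL,.052])
P={n:eyes.get_image(n) for n in('side','top')}
for n,p in P.items():
    c=proj(p,[[*VIAL,.06]])[0].astype(int); cv2.imwrite(f'pics/ap_{n}.png',cv2.resize(p['frame'][c[1]-45:c[1]+45,c[0]-60:c[0]+60,::-1],None,fx=6,fy=6,interpolation=cv2.INTER_CUBIC))
"
```

```text
clock: 4.25
position: [0.5112, -0.1497, 0.1147]
ee_rot: [0.001, 0.994, 0.106, 0.013]
contact_force: [-0.4, 0.4, 0.5]
width: 0.0552
clk 4.25 pos [ 0.5112 -0.1497  0.1147] az 12.16 zaxis [ 0.0269  0.     -0.9996] F [-0.38  0.43  0.54] w 0.0552
shift mm [ -7.3 -18.8  62.4] turn -0.6
```

View pics/ap_side.png

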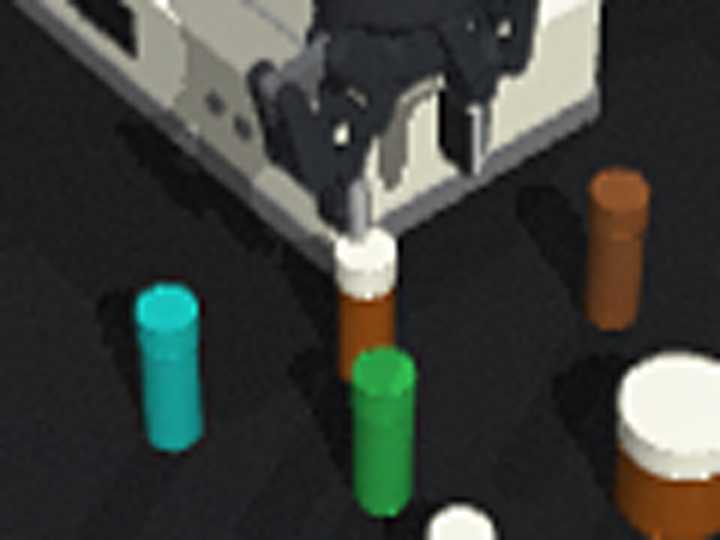

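View pics/ap_top.png

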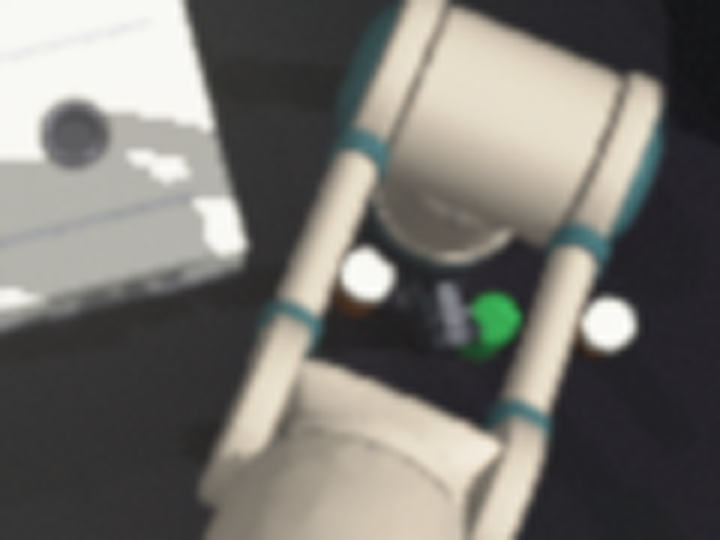

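The tool overshot to about 19 mm short of the vial on the -y side, with a slight tilt. I'll let it settle and check again.

```bash
python3 -m inch '[[0.3,0,0,0,0],[0.3,0,0,0,0]]'
python3 -c "
from h import *
to([*VIAL,.11])"
```

```text
clock: 4.52
position: [0.5157, -0.1507, 0.1219]
ee_rot: [0.004, 0.994, 0.107, 0.019]
contact_force: [-0.3, -0.2, -0.3]
width: 0.0556
clk 4.52 pos [ 0.5157 -0.1507  0.1219] az 12.25 zaxis [ 0.0382 -0.0047 -0.9993] F [-0.34 -0.21 -0.31] w 0.0556
shift mm [-10.3 -20.6  11.3] turn -0.5
```

```bash
python3 -m inch '[[0.3,0,0,0,0],[0.3,0,0,0,0]]'
python3 -c "
from h import *
s=manip.get_state();print(s['qpos'],s['qd'])
to([*VIAL,.11])"
```

```text
clock: 4.68
position: [0.5176, -0.151, 0.1254]
ee_rot: [0.006, 0.994, 0.107, 0.022]
contact_force: [0.5, -0.6, -0.0]
width: 0.0555
[-0.42065078  0.2826788   1.77952918  0.01319064  1.03615263 -0.64170256] [ 0.00551859 -0.02090218 -0.01914129  0.00220564  0.0050444   0.00262492]
clk 4.68 pos [ 0.5176 -0.151   0.1254] az 12.31 zaxis [ 0.0441 -0.0073 -0.999 ] F [ 0.48 -0.59 -0.05] w 0.0555
shift mm [-12.3 -21.3  14.6] turn -0.5
```

Tilt has built up to 2.5° because each row re-bases on the measured pose while the arm is still moving. I'll try an upward move with an abrupt stop to reverse it.

```bash
python3 -m inch '[[0.3,-6,-10,-30,-0.5],[0.3,-6,-10,-30,0],[0.3,0,0,0,0],[0.3,0,0,0,0],[0.3,0,0,0,0],[0.3,0,0,0,0]]'
python3 -c "
from h import *
to([*VIAL,.11])"
```

```text
clock: 5.18
position: [0.5002, -0.1329, 0.1912]
ee_rot: [0.008, 0.993, 0.112, 0.025]
contact_force: [-0.0, 0.6, 0.0]
width: 0.0554
clk 5.18 pos [ 0.5002 -0.1329  0.1912] az 12.95 zaxis [ 0.0524 -0.0106 -0.9986] F [-0.02  0.61  0.03] w 0.0554
shift mm [-2.5 -1.5 81.1] turn 0.1
```

```bash
python3 -m inch '[[0.3,0,0,10,0],[0.3,0,0,10,0],[0.3,0,0,10,0],[0.3,0,0,10,0]]'
python3 -c "
from h import *
to([*VIAL,.11])"
python3 -m inch '[[0.3,0,0,0,0],[0.3,0,0,0,0]]'
python3 -c "
from h import *
to([*VIAL,.11])"
```

```text
clock: 5.52
position: [0.503, -0.134, 0.1476]
ee_rot: [0.008, 0.993, 0.112, 0.026]
contact_force: [-0.2, -0.2, -0.4]
width: 0.0553
clk 5.52 pos [ 0.503  -0.134   0.1476] az 12.92 zaxis [ 0.0529 -0.0111 -0.9985] F [-0.17 -0.2  -0.38] w 0.0553
shift mm [-2.9 -2.2 37.4] turn 0.1
clock: 5.68
position: [0.5005, -0.1332, 0.1424]
ee_rot: [0.006, 0.993, 0.112, 0.022]
contact_force: [0.1, -0.1, 0.3]
width: 0.0552
clk 5.68 pos [ 0.5005 -0.1332  0.1424] az 12.88 zaxis [ 0.0442 -0.0075 -0.999 ] F [ 0.1  -0.12  0.31] w 0.0552
shift mm [-0.1 -0.6 32.4] turn 0.1
```

```bash
python3 -m inch '[[0.3,0,0,15,0],[0.3,0,0,12,0],[0.3,0,0,0,0],[0.3,0,0,0,0],[0.3,0,0,0,0]]'
python3 -c "
from h import *
to([*VIAL,.11])"
python3 -m inch '[[0.3,0,0,-4,0],[0.3,0,0,-8,0],[0.3,0,0,-12,0],[0.3,0,0,-12,0],[0.3,0,0,-9,0],[0.3,0,0,-6,0],[0.3,0,0,-4,0],[0.3,0,0,-2,0],[0.3,0,0,0,0]]'
python3 -c "
from h import *
to([*VIAL,.11])"
```

```text
clock: 6.1
position: [0.5018, -0.1339, 0.1135]
ee_rot: [0.006, 0.994, 0.112, 0.02]
contact_force: [-0.6, -0.7, -0.9]
width: 0.0555
clk 6.1 pos [ 0.5018 -0.1339  0.1135] az 12.85 zaxis [ 0.0419 -0.0067 -0.9991] F [-0.63 -0.69 -0.85] w 0.0555
shift mm [-0.  -1.   3.5] turn 0.1
clock: 6.85
position: [0.5015, -0.1344, 0.1812]
ee_rot: [0.008, 0.993, 0.112, 0.025]
contact_force: [0.6, 0.3, 0.1]
width: 0.0556
clk 6.85 pos [ 0.5015 -0.1344  0.1812] az 12.87 zaxis [ 0.0513 -0.0106 -0.9986] F [0.55 0.25 0.1 ] w 0.0556
shift mm [-2.9 -3.  71.1] turn 0.1
```

```bash
python3 -m inch '[[0.3,30,0,0,0],[0.3,30,0,0,0],[0.3,0,0,0,0],[0.3,0,0,0,0],[0.3,0,0,0,0]]'
python3 -c "
from h import *
to([*VIAL,.11])"
python3 -m inch '[[0.3,-5,0,0,0],[0.3,-10,0,0,0],[0.3,-14,0,0,0],[0.3,-14,0,0,0],[0.3,-10,0,0,0],[0.3,-6,0,0,0],[0.3,-4,0,0,0],[0.3,-2,0,0,0]]'
python3 -c "
from h import *
to([*VIAL,.11])"
```

```text
clock: 7.27
position: [0.5593, -0.1202, 0.182]
ee_rot: [0.007, 0.993, 0.111, 0.022]
contact_force: [-0.8, -0.4, -0.3]
width: 0.0553
clk 7.27 pos [ 0.5593 -0.1202  0.182 ] az 12.82 zaxis [ 0.0461 -0.0095 -0.9989] F [-0.76 -0.43 -0.3 ] w 0.0553
shift mm [-62.   -1.7  69.4] turn 0.0
clock: 7.93
position: [0.4832, -0.1354, 0.1771]
ee_rot: [0.006, 0.994, 0.11, 0.018]
contact_force: [0.7, -0.1, -0.8]
width: 0.0555
clk 7.93 pos [ 0.4832 -0.1354  0.1771] az 12.68 zaxis [ 0.0379 -0.008  -0.9992] F [ 0.67 -0.14 -0.76] w 0.0555
shift mm [16.3  0.6 67.8] turn -0.1
```

That reduced it, so I'll repeat the same cycle.

```bash
python3 -m inch '[[0.3,35,0,0,0],[0.3,35,0,0,0],[0.3,0,0,0,0],[0.3,0,0,0,0],[0.3,0,0,0,0],[0.3,-5,0,0,0],[0.3,-10,0,0,0],[0.3,-14,0,0,0],[0.3,-14,0,0,0],[0.3,-10,0,0,0],[0.3,-6,0,0,0],[0.3,-4,0,0,0],[0.3,-2,0,0,0]]'
python3 -c "
from h import *
to([*VIAL,.11])"
python3 -m inch '[[0.3,35,0,0,0],[0.3,35,0,0,0],[0.3,0,0,0,0],[0.3,0,0,0,0],[0.3,0,0,0,0],[0.3,-5,0,0,0],[0.3,-10,0,0,0],[0.3,-14,0,0,0],[0.3,-14,0,0,0],[0.3,-10,0,0,0],[0.3,-6,0,0,0],[0.3,-4,0,0,0],[0.3,-2,0,0,0]]'
python3 -c "
from h import *
to([*VIAL,.11])"
```

```text
clock: 9.02
position: [0.4771, -0.1351, 0.1766]
ee_rot: [0.006, 0.994, 0.108, 0.016]
contact_force: [-0.4, -1.5, -0.1]
width: 0.0552
clk 9.02 pos [ 0.4771 -0.1351  0.1766] az 12.45 zaxis [ 0.0334 -0.0076 -0.9994] F [-0.35 -1.46 -0.07] w 0.0552
shift mm [22.4  2.2 67.3] turn -0.4
clock: 10.1
position: [0.4711, -0.1347, 0.176]
ee_rot: [0.005, 0.994, 0.106, 0.014]
contact_force: [-0.0, -0.2, -0.1]
width: 0.0557
clk 10.1 pos [ 0.4711 -0.1347  0.176 ] az 12.21 zaxis [ 0.0291 -0.0072 -0.9995] F [-0.01 -0.19 -0.14] w 0.0557
shift mm [28.5  3.8 66.9] turn -0.6
```

1.7° is good enough. I'll approach with a ramped profile.

```bash
python3 -m inch '[[0.3,6,1,5,-0.5],[0.3,8,1,10,0],[0.3,6,1,12,0],[0.3,4,0,12,0],[0.3,2,0,10,0],[0.3,0,0,6,0],[0.3,0,0,3,0],[0.3,0,0,1,0]]'
python3 -c "
from h import *
to([*VIAL,.052])"
```

```text
clock: 10.77
position: [0.5076, -0.1324, 0.112]
ee_rot: [0.006, 0.994, 0.111, 0.017]
contact_force: [-0.3, -0.9, -0.9]
width: 0.0553
clk 10.77 pos [ 0.5076 -0.1324  0.112 ] az 12.81 zaxis [ 0.0351 -0.0077 -0.9994] F [-0.29 -0.93 -0.87] w 0.0553
shift mm [-7.9 -1.8 59.7] turn 0.0
```

```bash
python3 -m inch '[[0.3,-4,-1,4,0],[0.3,-3,-0.5,8,0],[0.3,-1,0,10,0],[0.3,0,0,11,0],[0.3,0,0,10,0],[0.3,0,0,6,0],[0.3,0,0,4,0],[0.3,0,0,2,0],[0.3,0,0,0,0]]'
python3 -c "
from h import *
to([*VIAL,.052])
P={n:eyes.get_image(n) for n in('side',)}
for n,p in P.items():
    c=proj(p,[[*VIAL,.06]])[0].astype(int); cv2.imwrite(f'pics/ap2_{n}.png',cv2.resize(p['frame'][c[1]-45:c[1]+45,c[0]-60:c[0]+60,::-1],None,fx=6,fy=6,interpolation=cv2.INTER_CUBIC))
"
```

```text
clock: 11.52
position: [0.5005, -0.1336, 0.0537]
ee_rot: [0.007, 0.994, 0.111, 0.018]
contact_force: [0.9, -0.4, 0.7]
width: 0.0558
clk 11.52 pos [ 0.5005 -0.1336  0.0537] az 12.8 zaxis [ 0.0379 -0.0091 -0.9992] F [ 0.88 -0.37  0.72] w 0.0558
shift mm [ 1.3 -0.5  1.7] turn 0.0
```

View pics/ap2_side.png

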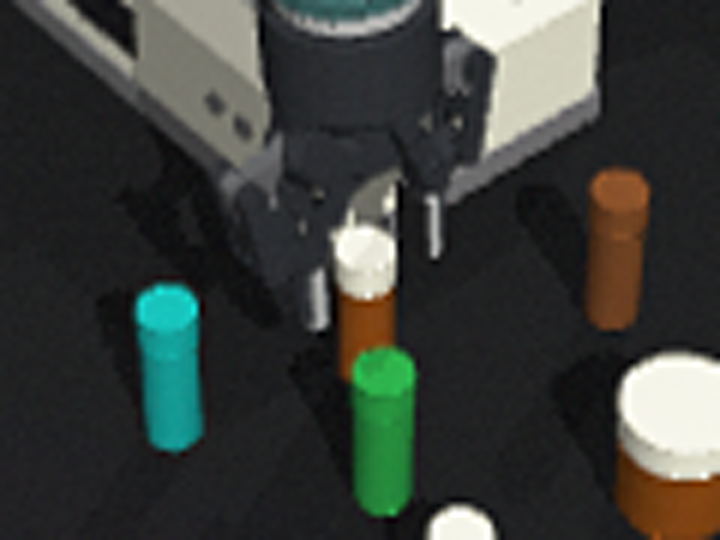

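The cap is centred between the pads, so I close with a modest grip.

```bash
python3 -m inch '[[-0.6,0.6,0,0,0],[-0.6,0,0,0,0],[-0.6,0,0,0,0],[-0.6,0,0,0,0],[-0.6,0,0,0,0],[-0.6,0,0,0,0]]' 30
python3 -c "
from h import *
to([*VIAL,.052])"
```

```text
clock: 12.07
position: [0.5025, -0.134, 0.0558]
ee_rot: [0.008, 0.994, 0.111, 0.02]
contact_force: [-0.7, 0.4, -0.9]
width: 0.0255
clk 12.07 pos [ 0.5025 -0.134   0.0558] az 12.82 zaxis [ 0.0417 -0.0108 -0.9991] F [-0.67  0.44 -0.95] w 0.0255
shift mm [-0.7 -1.4  3.7] turn 0.0
```

```bash
python3 -m inch '[[-0.8,0,0,0,0],[-0.8,0,0,0,0]]' 30
python3 -c "
from h import *
to([*VIAL,.052])
P={n:eyes.get_image(n) for n in('side',)}
for n,p in P.items():
    c=proj(p,[[*VIAL,.06]])[0].astype(int); cv2.imwrite(f'pics/ap3_{n}.png',cv2.resize(p['frame'][c[1]-45:c[1]+45,c[0]-60:c[0]+60,::-1],None,fx=6,fy=6,interpolation=cv2.INTER_CUBIC))
"
```

```text
clock: 12.23
position: [0.5025, -0.134, 0.0558]
ee_rot: [0.008, 0.994, 0.111, 0.02]
contact_force: [-0.5, -0.5, -0.5]
width: 0.0262
clk 12.23 pos [ 0.5025 -0.134   0.0558] az 12.82 zaxis [ 0.0419 -0.0108 -0.9991] F [-0.54 -0.46 -0.53] w 0.0262
shift mm [-0.7 -1.3  3.8] turn 0.0
```

View pics/ap3_side.png

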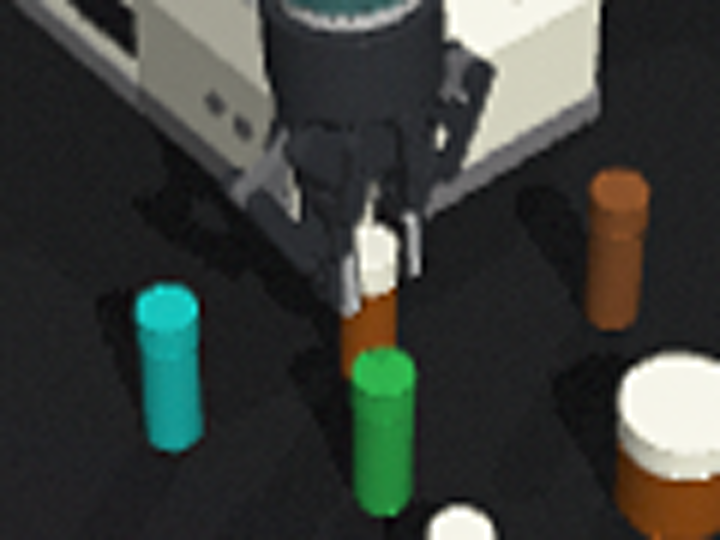

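```bash
python3 -m inch '[[-0.8,0,0,-4,0],[-0.8,0,0,-8,0],[-0.8,0,0,-12,0],[-0.8,0,0,-16,0],[-0.8,0,0,-16,0],[-0.8,0,0,-16,0],[-0.8,0,0,-12,0],[-0.8,0,0,-8,0],[-0.8,0,0,-4,0],[-0.8,0,0,-2,0],[-0.8,0,0,0,0]]' 30
python3 -c "
from h import *
to([*WELL,.16])"
```

```text
clock: 13.2
position: [0.4975, -0.1326, 0.1625]
ee_rot: [0.008, 0.994, 0.111, 0.02]
contact_force: [0.3, -0.9, -1.2]
width: 0.0257
clk 13.2 pos [ 0.4975 -0.1326  0.1625] az 12.83 zaxis [ 0.0423 -0.011  -0.999 ] F [ 0.32 -0.93 -1.17] w 0.0257
shift mm [ 116.4 -135.8    4.3] turn 0.0
```

```bash
python3 -m inch '[[-0.8,4,-5,0,0],[-0.8,8,-9,0,0],[-0.8,12,-14,0,0],[-0.8,14,-16,0,0],[-0.8,14,-16,0,0],[-0.8,14,-16,0,0],[-0.8,14,-16,0,0],[-0.8,12,-14,0,0],[-0.8,8,-9,0,0],[-0.8,4,-5,0,0],[-0.8,2,-2,0,0],[-0.8,0,0,0,0]]' 30
python3 -c "
from h import *
to([*WELL,.16])"
```

```text
clock: 14.2
position: [0.5729, 0.0204, 0.1537]
ee_rot: [0.004, 0.994, 0.11, 0.011]
contact_force: [-0.0, -1.0, -0.3]
width: 0.0259
clk 14.2 pos [0.5729 0.0204 0.1537] az 12.65 zaxis [ 0.0233 -0.0065 -0.9997] F [-0.05 -1.01 -0.32] w 0.0259
shift mm [ 9.3 -3.2 -6.2] turn -0.2
```

```bash
python3 -m inch '[[-0.8,3,-1,0,0],[-0.8,3,-1,0,0],[-0.8,1.5,0,0,0],[-0.8,0.5,0,0,0],[-0.8,0,0,0,0],[-0.8,0,0,0,0]]' 30
python3 -c "
from h import *
to([*WELL,.16])
P={n:eyes.get_image(n) for n in('side','top')}
for n,p in P.items():
    c=proj(p,[[*WELL,.12]])[0].astype(int); cv2.imwrite(f'pics/w1_{n}.png',cv2.resize(p['frame'][c[1]-40:c[1]+40,c[0]-50:c[0]+50,::-1],None,fx=7,fy=7,interpolation=cv2.INTER_CUBIC))
    print(n,[(m['point'],round(m['confidence'],2)) for m in mark_of(p,'vial_mid')], proj(p,[[*WELL,.138]]))
"
```

```text
clock: 14.7
position: [0.5796, 0.021, 0.1536]
ee_rot: [0.005, 0.994, 0.108, 0.01]
contact_force: [-0.5, -0.9, -0.2]
width: 0.0257
clk 14.7 pos [0.5796 0.021  0.1536] az 12.43 zaxis [ 0.0214 -0.0081 -0.9997] F [-0.45 -0.87 -0.2 ] w 0.0257
shift mm [ 2.6 -4.1 -6.4] turn -0.4
side [([287.8, 250.3], 0.8), ([303.7, 287.6], 0.62), ([275.1, 327.0], 0.59), ([210.4, 280.1], 0.56)] [[282.69096919 211.12219385]]
top [([257.5, 332.5], 0.66), ([192.8, 334.1], 0.56), ([232.6, 355.6], 0.41)] [[287.15482299 200.07156408]]
```

View pics/w1_side.png

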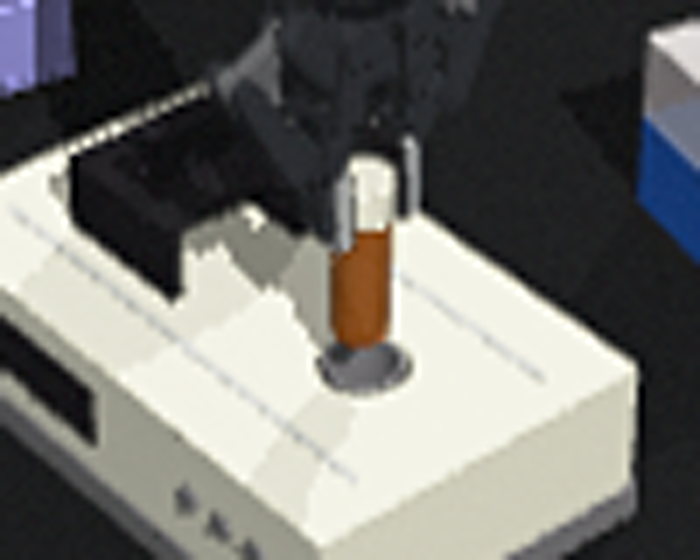

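View pics/w1_top.png

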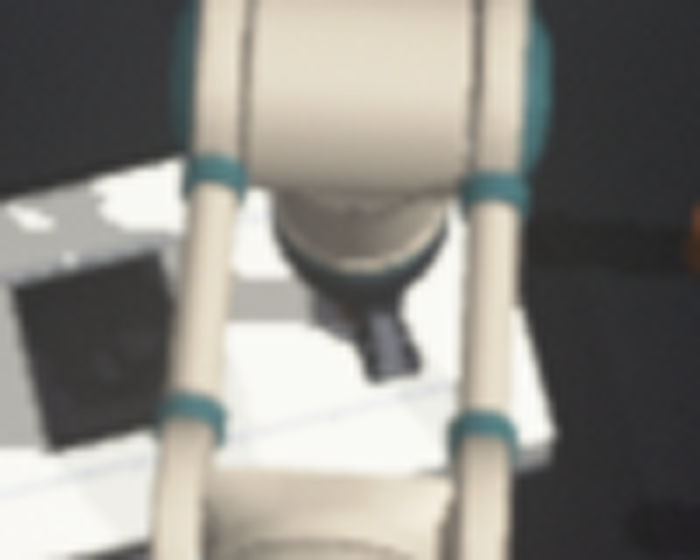

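Side view: the vial hangs from the jaws just above the well, with its foot at about (361,340) in the zoom and its top leaning right by roughly 3°. I'll measure the foot and lean against the well in this same view.

```bash
cat > vialfit.py <<'E'
from h import *
def fit(p,z0,show=None):
    """side view: foot centre xy and axis lean, foot height z0 given"""
    f=p["frame"].astype(float); R,G,B=f[...,0],f[...,1],f[...,2]
    amber=np.clip(((R-B)-25)/50,0,1)
    c=proj(p,[[*WELL,z0+.035]])[0].astype(int); l,r,t,b=c[0]-14,c[0]+14,c[1]-20,c[1]+24
    white=(f.min(2)>150)
    def model(q):
        foot=np.array([q[0],q[1],z0]); ax=np.array([q[2],q[3],1.]); ax/=np.linalg.norm(ax)
        e1=np.cross(ax,[0,1,0]); e1/=np.linalg.norm(e1); e2=np.cross(ax,e1); a=np.linspace(0,2*np.pi,48,endpoint=False)
        ring=lambda h,rr: foot+ax*h+rr*(np.cos(a)[:,None]*e1+np.sin(a)[:,None]*e2)
        body=poly_mask(cv2.convexHull(proj(p,np.r_[ring(0,.0105),ring(.002,.0125),ring(.062,.0125)]).astype(np.float32))[:,0])
        cap=poly_mask(cv2.convexHull(proj(p,np.r_[ring(.062,.0135),ring(.08,.0135)]).astype(np.float32))[:,0])
        return np.clip(body-cap,0,1)
    dark=(f.max(2)<95)&(amber<.2)
    yy,xx=np.mgrid[:420,:560]
    w=np.where(dark&(yy<c[1]+3),0,1.)   # finger pixels carry no weight
    def res(q):
        return np.r_[((model(q)-amber)*w)[t:b,l:r].ravel(), 0.3*np.array(q[2:])/0.05]
    best=None
    for x0 in ([*WELL,0,0],[WELL[0]-.004,WELL[1],.03,0],[WELL[0],WELL[1]-.004,0,-.03]):
        s=least_squares(res,x0,diff_step=np.array([2e-3,5e-2,1,1]) if False else None,x_scale=[.002,.002,.03,.03],method="trf") if False else None
        from scipy.optimize import minimize
        o=minimize(lambda u:(res(np.array(x0)+np.array(u)*[.002,.002,.03,.03])**2).sum(),np.zeros(4),method="Nelder-Mead",options=dict(initial_simplex=np.vstack([np.zeros(4),np.eye(4)]),maxiter=250,xatol=.02,fatol=.01))
        q=np.array(x0)+o.x*[.002,.002,.03,.03]
        if best is None or o.fun<best[0]: best=(o.fun,q)
        print("  start",np.round(q,4),round(o.fun,2))
    if show:
        m=model(best[1]); im=cv2.resize(p["frame"][t-10:b+10,l-14:r+14],None,fx=8,fy=8,interpolation=cv2.INTER_CUBIC)
        mm=cv2.resize(m[t-10:b+10,l-14:r+14],None,fx=8,fy=8,interpolation=cv2.INTER_LINEAR)
        cs=cv2.findContours((mm>.5).astype(np.uint8),cv2.RETR_EXTERNAL,cv2.CHAIN_APPROX_NONE)[0]; cv2.drawContours(im,cs,-1,(0,255,0),1)
        cv2.imwrite(show,im[:,:,::-1])
    return best[1]
E
python3 - <<'E'
from vialfit import *
p=eyes.get_image("side"); s=manip.get_state()
print("z",s["position"][2])
q=fit(p,s["position"][2]-.0558,"pics/vf1.png"); print("foot-well mm",(q[:2]-WELL)*1000,"lean",q[2:])
# where is the well in the first side picture: fit 40 mm hole at deck height
im=cv2.imread("pics/side0.png").astype(float)
g=im.min(2); dk=np.clip((225-g)/(225-130),0,1)
a=np.linspace(0,2*np.pi,60)
from scipy.optimize import minimize
def c(u):
    W=np.array(WELL)+np.array(u)*.001
    m=poly_mask(proj(p,np.c_[W[0]+.02*np.cos(a),W[1]+.02*np.sin(a),0*a+.08]).astype(np.float32))
    return ((m-dk)[216:238,270:296]**2).sum()
o=minimize(c,[0,0],method="Nelder-Mead",options=dict(initial_simplex=[[0,0],[2,0],[0,2]])); print("well shift mm",o.x,o.fun,c([0,0]))
E
```

```text
z 0.1535497443577608
  start [ 0.5813  0.0226 -0.0136 -0.0149] 10.72
  start [ 0.5812  0.0226 -0.0047 -0.0128] 11.05
  start [ 0.5807  0.023   0.0025 -0.0208] 11.01
foot-well mm [ 0.17240157 -3.0461607 ] lean [-0.0135834  -0.01492289]
well shift mm [ 0.54711914 -3.72937012] 1.4816519961957952 15.203485299176428
```

View pics/vf1.png

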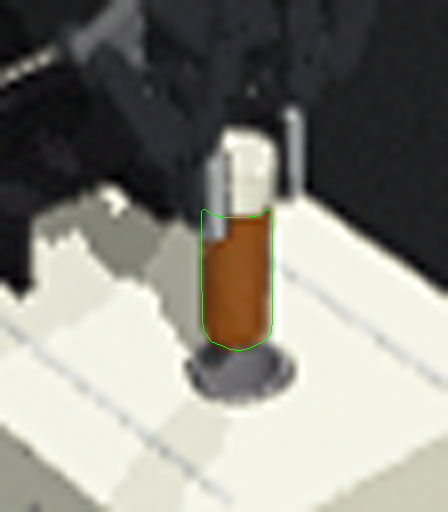

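```bash
python3 - <<'E'
from h import *
from scipy.optimize import minimize
p=eyes.get_image("top")
im=cv2.imread("pics/top0.png").astype(float); g=im.min(2); a=np.linspace(0,2*np.pi,60)
print(g[196:212,280:295].astype(int))
hi=np.median(g[196:212,280:295][[0,-1]]); dk=np.clip((hi-5-g)/(hi-5-110),0,1)
def c(u):
    W=np.array(WELL)+np.array(u[:2])*.001
    m=poly_mask(proj(p,np.c_[W[0]+.02*np.cos(a),W[1]+.02*np.sin(a),0*a+.08]).astype(np.float32))
    return ((m-dk)[194:213,278:297]**2).sum()
o=minimize(c,[0,0],method="Nelder-Mead",options=dict(initial_simplex=[[0,0],[2,0],[0,2]])); print("well shift mm (top)",o.x,o.fun,c([0,0]))
E
```

```text
[[243 242 243 242 243 242 242 241 242 242 242 243 242 242 243]
 [242 242 242 242 241 238 232 229 232 238 241 242 242 242 242]
 [242 243 242 236 223 202 187 181 185 199 221 236 241 242 242]
 [242 241 234 211 175 150 131 123 126 139 167 208 234 241 242]
 [242 237 212 166 137 114  97  92  94 104 127 159 208 236 242]
 [241 221 175 140 111  91  84  82  82  84 100 127 167 225 241]
 [240 203 151 126  95  88  89  88  87  83  87 115 144 215 240]
 [237 195 141 115  93  93  94  93  92  90  87 108 129 202 238]
 [238 194 133 110  95  95  94  94  93  94  91 106 123 194 236]
 [240 196 133 113  97  94  94  93  93  94  97 117 134 206 238]
 [240 208 145 117 103  97  96  95  95  98 109 123 161 222 241]
 [242 231 182 129 116 108 102 102 105 117 129 146 201 235 242]
 [243 241 226 184 141 121 119 119 120 126 154 200 233 242 243]
 [243 243 241 230 203 168 149 148 158 179 212 234 242 243 243]
 [243 243 243 242 236 227 221 220 224 230 238 242 243 243 243]
 [243 243 243 243 242 242 241 241 242 242 243 243 243 243 243]]
well shift mm (top) [-0.3868103   0.51667786] 4.429798313191397 4.730785516780568
```

The two views disagree on the well by about 4 mm in y, so I'll look closer.

```bash
python3 - <<'E'
from h import *
a=np.linspace(0,2*np.pi,60)
for n in("side","top"):
    p=eyes.get_image(n); R=cv2.Rodrigues(np.asarray(p["rvec"],float))[0]; print(n,"cam at",-R.T@np.asarray(p["tvec"],float))
    im=cv2.imread(f"pics/{n}0.png"); c=np.round(proj(p,[[*WELL,.08]])[0]).astype(int); S=16
    l,t=c[0]-22,c[1]-16
    z=cv2.resize(im[t:t+36,l:l+46],None,fx=S,fy=S,interpolation=cv2.INTER_NEAREST)
    for r,h,col in((.02,.08,(0,0,255)),(.0175,.082,(0,255,0)),(.0145,.082,(255,0,0)),(.0145,.037,(255,255,0))):
        q=proj(p,np.c_[WELL[0]+r*np.cos(a),WELL[1]+r*np.sin(a),0*a+h]); cv2.polylines(z,[np.round((q-[l,t]+.5)*S).astype(np.int32)],True,col,1)
    cv2.imwrite(f"pics/wz_{n}.png",z)
    print(n,"px for +1mm x,y,z",np.round(proj(p,[[*WELL,.08]]+.001*np.eye(3))-proj(p,[[*WELL,.08]]),3).tolist())
E
```

```text
side cam at [ 0.11488897 -0.8970386   0.92407952]
side px for +1mm x,y,z [[0.308, -0.099], [-0.156, -0.194], [-0.001, -0.267]]
top cam at [0.24151204 0.04049842 1.78934827]
top px for +1mm x,y,z [[-0.005, -0.299], [-0.304, 0.004], [0.002, -0.059]]
```

View pics/wz_side.png

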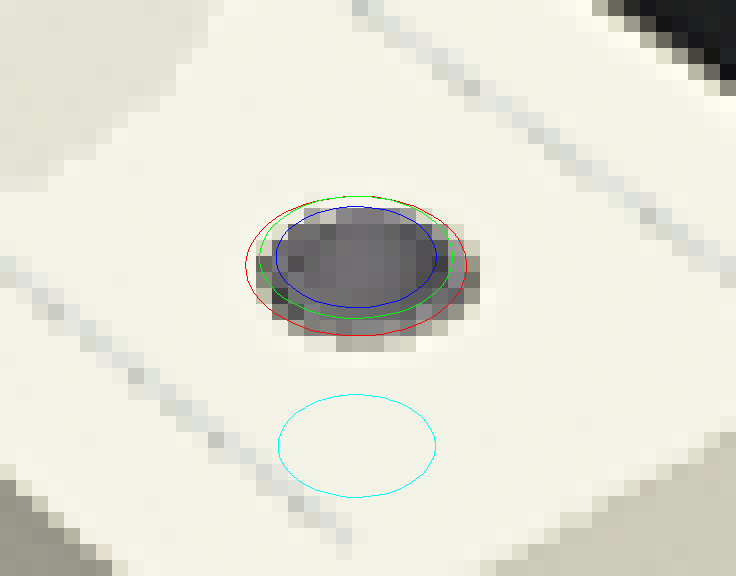

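View pics/wz_top.png

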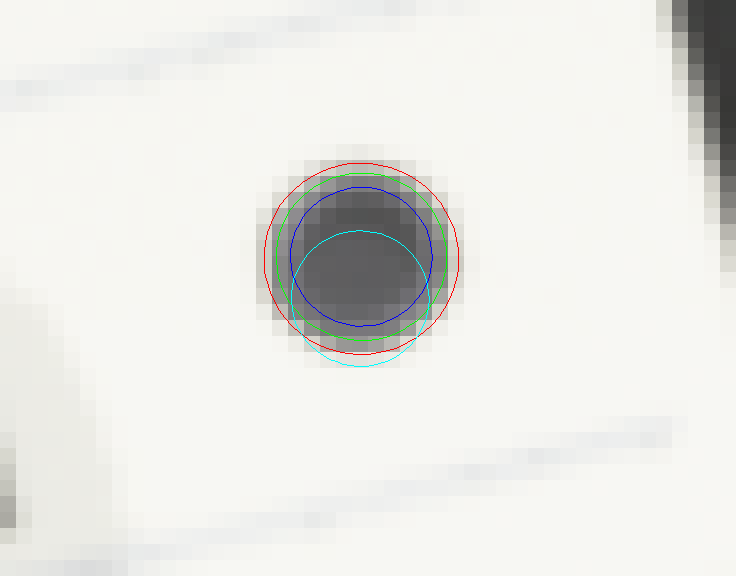

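The side camera looks biased by about 0.7 px at the well. Compared within one camera, the side view says the vial is aligned within 1 mm, and the top view says it needs about (+1.6, +4) mm. I'll shift by the mean, lower to just above the rim, and re-check.

```bash
python3 -c "
from h import *
to([.5806,.0230,.1425])"
python3 -m inch '[[-0.8,0.5,-1,2,0],[-0.8,0.5,-1,3,0],[-0.8,0,0,2,0],[-0.8,0,0,1,0],[-0.8,0,0,0,0],[-0.8,0,0,0,0]]' 30
python3 - <<'E'
from vialfit import *
to([.5806,.0230,.1425])
p=eyes.get_image("side"); s=manip.get_state()
q=fit(p,s["position"][2]-.0558,"pics/vf2.png"); print("foot-well(side) mm",(q[:2]-[.5816,.0219])*1000,"lean",q[2:])
E
```

```text
clk 15.1 pos [0.5795 0.0215 0.1535] az 12.47 zaxis [ 0.0214 -0.008  -0.9997] F [ 0.32 -0.3  -1.18] w 0.0259
shift mm [ 1.1 -1.4 11. ] turn -0.3
clock: 15.6
position: [0.5801, 0.0242, 0.1443]
ee_rot: [0.005, 0.994, 0.109, 0.01]
contact_force: [-0.1, 0.4, -1.1]
width: 0.0257
clk 15.6 pos [0.5801 0.0242 0.1443] az 12.49 zaxis [ 0.0208 -0.0079 -0.9998] F [-0.15  0.44 -1.1 ] w 0.0257
shift mm [0.2 1.2 1.8] turn -0.3
  start [ 0.5814  0.0261 -0.0094 -0.0184] 10.33
  start [ 0.5814  0.026  -0.0098 -0.0063] 10.56
  start [ 0.5816  0.0266 -0.0209 -0.0315] 9.93
foot-well(side) mm [-0.02141323  4.68097779] lean [-0.02092106 -0.03145128]
```

View pics/vf2.png

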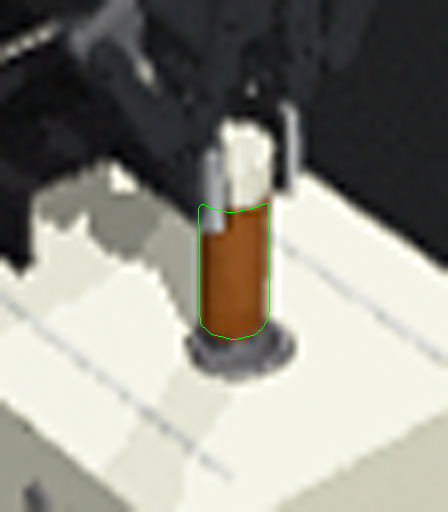

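The foot shows toward the back of the hole, with the vial leaning slightly so the foot is +y of the cap. Allowing for that, both views want the foot about 2 mm toward -y. I'll shift and go down gently, watching force.

```bash
python3 -m inch '[[-0.8,-0.3,1,0,0.3],[-0.8,0,0.8,0,0],[-0.8,0,0,1,0],[-0.8,0,0,2,0],[-0.8,0,0,2,0],[-0.8,0,0,1,0],[-0.8,0,0,0,0]]' 30
python3 - <<'E'
from vialfit import *
to([.5806,.0220,.0928])
p=eyes.get_image("side"); s=manip.get_state()
q=fit(p,s["position"][2]-.0558,"pics/vf3.png"); print("foot-well(side) mm",(q[:2]-[.5816,.0219])*1000,"lean",q[2:])
E
```

```text
clock: 16.23
position: [0.5806, 0.0218, 0.138]
ee_rot: [0.005, 0.994, 0.106, 0.01]
contact_force: [-0.1, 0.3, 0.6]
width: 0.0263
clk 16.23 pos [0.5806 0.0218 0.138 ] az 12.14 zaxis [ 0.0215 -0.008  -0.9997] F [-0.14  0.3   0.63] w 0.0263
shift mm [-0.8 -0.7 45.2] turn -0.7
  start [ 0.5823  0.0237 -0.0121 -0.0212] 13.05
  start [ 0.5822  0.0235 -0.0237 -0.0277] 13.03
  start [ 0.582   0.0228 -0.0176 -0.0123] 13.12
foot-well(side) mm [0.61056994 1.60959449] lean [-0.02367939 -0.02766544]
```

View pics/vf3.png

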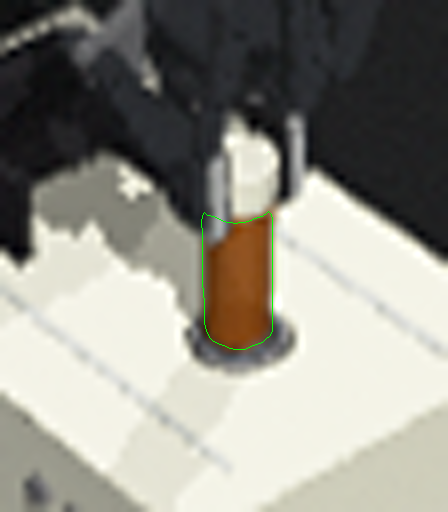

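Nearly centred. I'll go another half millimetre toward -y and start lowering.

```bash
python3 -m inch '[[-0.8,-0.5,0.6,1,0.3],[-0.8,0,0,2,0],[-0.8,0,0,2,0],[-0.8,0,0,1,0],[-0.8,0,0,0,0]]' 30
python3 -c "
from h import *
to([.5806,.0214,.0928])"
python3 -m inch '[[-0.8,0,0,1.5,0],[-0.8,0,0,2,0],[-0.8,0,0,2,0],[-0.8,0,0,1,0],[-0.8,0,0,0,0]]' 30
python3 - <<'E'
from h import *
to([.5806,.0214,.0928])
p=eyes.get_image("side")
c=proj(p,[[*WELL,.12]])[0].astype(int); cv2.imwrite('pics/w4.png',cv2.resize(p['frame'][c[1]-40:c[1]+40,c[0]-50:c[0]+50,::-1],None,fx=7,fy=7,interpolation=cv2.INTER_CUBIC))
E
```

```text
clock: 16.7
position: [0.5818, 0.0218, 0.1326]
ee_rot: [0.005, 0.995, 0.103, 0.012]
contact_force: [-0.4, 0.1, -1.2]
width: 0.0257
clk 16.7 pos [0.5818 0.0218 0.1326] az 11.79 zaxis [ 0.0252 -0.0065 -0.9997] F [-0.43  0.07 -1.22] w 0.0257
shift mm [-2.2 -0.3 39.7] turn -1.0
clock: 17.12
position: [0.582, 0.0221, 0.1251]
ee_rot: [0.004, 0.995, 0.103, 0.012]
contact_force: [1.3, 1.2, -0.4]
width: 0.0255
clk 17.12 pos [0.582  0.0221 0.1251] az 11.79 zaxis [ 0.0252 -0.0062 -0.9997] F [ 1.32  1.23 -0.43] w 0.0255
shift mm [-2.3 -0.  32.3] turn -1.0
```

View pics/w4.png

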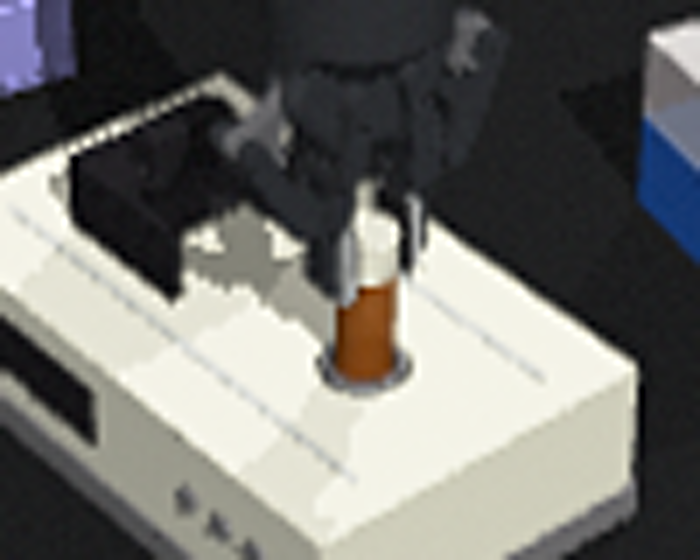

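The foot has entered the cup, 13 mm below the rim, with only about 1 N sideways. I'll continue down.

```bash
python3 -m inch '[[-0.8,-0.4,0,2,0],[-0.8,-0.2,0,3,0],[-0.8,0,0,3,0],[-0.8,0,0,1,0],[-0.8,0,0,0,0]]' 30
python3 -c "
from h import *
to([.5806,.0214,.0928])"
python3 -m inch '[[-0.8,-0.2,0,2,0],[-0.8,-0.2,0,3,0],[-0.8,0,0,3,0],[-0.8,0,0,1,0],[-0.8,0,0,0,0]]' 30
python3 -c "
from h import *
to([.5806,.0214,.0928])"
```

```text
clock: 17.58
position: [0.5819, 0.0221, 0.1154]
ee_rot: [0.004, 0.995, 0.103, 0.013]
contact_force: [0.8, 0.7, 0.5]
width: 0.026
clk 17.58 pos [0.5819 0.0221 0.1154] az 11.79 zaxis [ 0.0259 -0.0057 -0.9996] F [0.82 0.65 0.46] w 0.026
shift mm [-2.   0.2 22.6] turn -1.0
clock: 18.0
position: [0.5818, 0.0222, 0.1055]
ee_rot: [0.004, 0.995, 0.103, 0.013]
contact_force: [0.5, 1.7, 0.7]
width: 0.0263
clk 18.0 pos [0.5818 0.0222 0.1055] az 11.78 zaxis [ 0.0261 -0.0053 -0.9996] F [0.46 1.68 0.75] w 0.0263
shift mm [-1.7  0.4 12.6] turn -1.0
```

```bash
python3 -m inch '[[-0.8,-0.2,0,2,0],[-0.8,-0.1,0,3,0],[-0.8,0,0,2.5,0],[-0.8,0,0,1,0],[-0.8,0,0,0,0]]' 30
python3 -c "
from h import *
to([.5806,.0214,.0928])"
python3 -m inch '[[-0.8,0,0,1,0],[-0.8,0,0,0.5,0],[-0.8,0,0,0,0]]' 30
python3 -c "
from h import *
to([.5806,.0214,.0928])"
```

```text
clock: 18.42
position: [0.5817, 0.0223, 0.0961]
ee_rot: [0.004, 0.995, 0.103, 0.013]
contact_force: [1.0, 0.9, -0.3]
width: 0.0259
clk 18.42 pos [0.5817 0.0223 0.0961] az 11.78 zaxis [ 0.026  -0.0049 -0.9997] F [ 1.03  0.93 -0.29] w 0.0259
shift mm [-1.3  0.6  3.3] turn -1.0
clock: 18.67
position: [0.5818, 0.0223, 0.0944]
ee_rot: [0.004, 0.995, 0.103, 0.013]
contact_force: [0.4, 1.7, 0.2]
width: 0.0259
clk 18.67 pos [0.5818 0.0223 0.0944] az 11.78 zaxis [ 0.0259 -0.0049 -0.9997] F [0.42 1.72 0.2 ] w 0.0259
shift mm [-1.3  0.6  1.6] turn -1.0
```

The foot is about 1.5 mm above the floor, so I release it.

```bash
python3 -m inch '[[-0.5,0,0,0.8,0],[-0.3,0,0,0,0],[-0.1,0,0,0,0],[0.1,0,0,0,0],[0.1,0,0,0,0]]' 30
python3 - <<'E'
from h import *
to([*WELL,.16])
p=eyes.get_image("side")
c=proj(p,[[*WELL,.12]])[0].astype(int); cv2.imwrite('pics/w5.png',cv2.resize(p['frame'][c[1]-40:c[1]+40,c[0]-50:c[0]+50,::-1],None,fx=7,fy=7,interpolation=cv2.INTER_CUBIC))
E
```

```text
clock: 19.08
position: [0.5809, 0.021, 0.0934]
ee_rot: [0.005, 0.995, 0.103, 0.012]
contact_force: [-1.6, -0.4, -0.0]
width: 0.0468
clk 19.08 pos [0.5809 0.021  0.0934] az 11.83 zaxis [ 0.024  -0.0073 -0.9997] F [-1.56 -0.38 -0.03] w 0.0468
shift mm [  2.6  -3.7 -66.6] turn -1.0
```

View pics/w5.png

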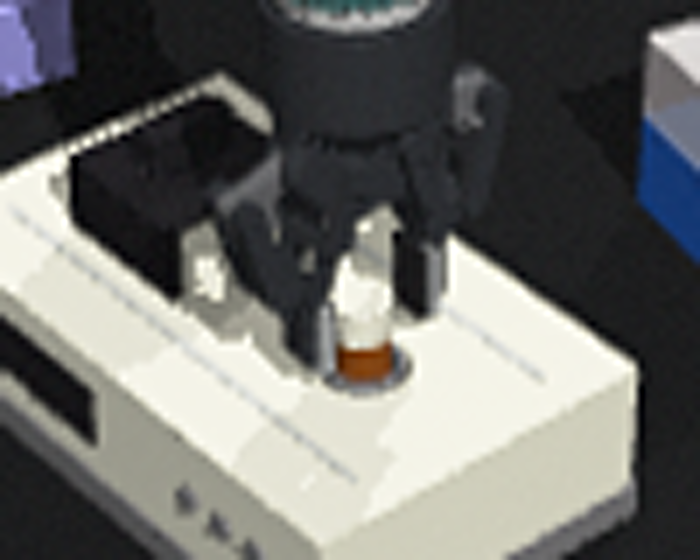

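The vial stands in the cup. Next I lift clear, shut the fingers, and press on the cap.

```bash
python3 -m inch '[[0.1,0,0,-3,0],[0.1,0,0,-7,0],[0.1,0,0,-9,0],[0.1,0,0,-9,0],[0.1,0,0,-7,0],[-1,0,0,-5,0],[-1,0,0,-3,0],[-1,0,0,-1,0],[-1,0,0,0,0],[-1,0,0,0,0],[-1,0,0,0,0]]' 30
python3 - <<'E'
from h import *
to([.5815,.0225,.125],12.8)
p=eyes.get_image("side")
c=proj(p,[[*WELL,.12]])[0].astype(int); cv2.imwrite('pics/w6.png',cv2.resize(p['frame'][c[1]-40:c[1]+40,c[0]-50:c[0]+50,::-1],None,fx=7,fy=7,interpolation=cv2.INTER_CUBIC))
E
```

```text
clock: 20.05
position: [0.5805, 0.0211, 0.1442]
ee_rot: [0.005, 0.995, 0.103, 0.013]
contact_force: [0.1, 0.1, 0.0]
width: 0.0001
clk 20.05 pos [0.5805 0.0211 0.1442] az 11.84 zaxis [ 0.0274 -0.0081 -0.9996] F [0.05 0.12 0.03] w 0.0001
shift mm [ 0.8 -1.5 19.2] turn -1.0
```

View pics/w6.png

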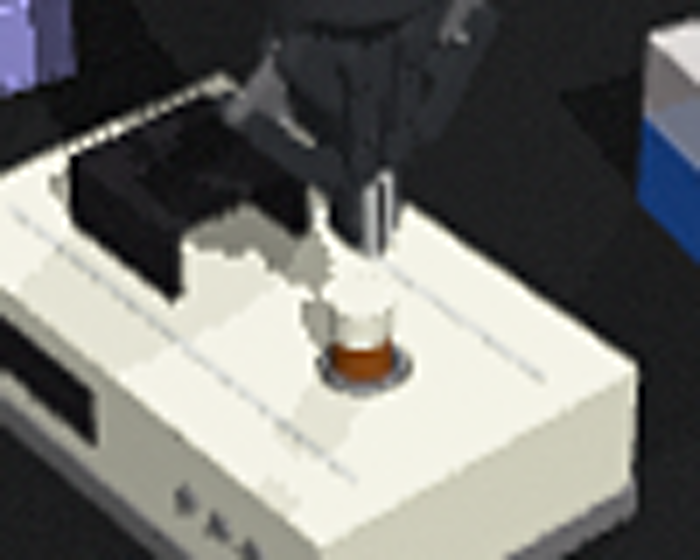

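```bash
python3 -m inch '[[-1,0,-0.5,3,0],[-1,0,-0.5,6,0],[-1,0,0,6,0],[-1,0,0,4,0],[-1,0,0,1,0],[-1,0,0,0,0]]' 30
python3 -c "
from h import *
to([.5815,.0225,.117],12.8)"
```

```text
clock: 20.6
position: [0.5794, 0.0221, 0.1196]
ee_rot: [0.005, 0.995, 0.103, 0.011]
contact_force: [0.1, -0.8, 0.2]
width: -0.0001
clk 20.6 pos [0.5794 0.0221 0.1196] az 11.83 zaxis [ 0.0227 -0.0077 -0.9997] F [ 0.15 -0.76  0.17] w -0.0001
shift mm [2.1 0.  2.7] turn -1.0
```

```bash
python3 -m inch '[[-1,0.6,0,0.5,0],[-1,0.5,0,1,0],[-1,0,0,1,0]]' | grep -E "position|contact"
for i in 1; do python3 -m inch '[[-1,0,0,1,0]]' | grep -E "position|contact"; done
python3 -m inch '[[-1,0,0,1,0]]' | grep -E "position|contact"
```

```text
position: [0.5808, 0.0223, 0.117]
contact_force: [-0.1, 0.0, 5.4]
position: [0.5814, 0.0223, 0.1168]
contact_force: [-1.5, -0.8, 5.5]
position: [0.5822, 0.0223, 0.1169]
contact_force: [-0.0, -0.3, 5.3]
```

Contact came at z = 0.117, exactly the expected cap-top height. A 1 mm step gives about 5.4 N, so I increase gradually.

```bash
python3 -m inch '[[-1,-0.5,0,1.3,0]]' | grep -E "position|contact"
python3 -m inch '[[-1,-0.5,0,1.3,0]]' | grep -E "position|contact"
python3 -m inch '[[-1,-0.4,0,1.5,0]]' | grep -E "position|contact"
python3 -m inch '[[-1,-0.4,0,1.5,0]]' | grep -E "position|contact"
```

```text
position: [0.5826, 0.0222, 0.1167]
contact_force: [-0.7, -0.4, 4.8]
position: [0.5829, 0.022, 0.1166]
contact_force: [-1.5, 0.4, 4.2]
position: [0.5833, 0.0219, 0.1164]
contact_force: [-1.1, 0.7, 5.0]
position: [0.5838, 0.0218, 0.1161]
contact_force: [-0.2, -0.2, 4.8]
```

```bash
python3 -m inch '[[-1,-1.2,0,2,0]]' | grep -E "position|contact"
python3 -m inch '[[-1,-1.2,0,2,0]]' | grep -E "position|contact"
python3 -m inch '[[-1,-1.2,0,2,0]]' | grep -E "position|contact"
python3 -m inch '[[-1,-1.2,0,2,0]]' | grep -E "position|contact"
```

```text
position: [0.5837, 0.0216, 0.1153]
contact_force: [0.2, 0.5, 3.5]
position: [0.5832, 0.0213, 0.1142]
contact_force: [-0.4, 0.3, 4.6]
position: [0.5824, 0.0211, 0.1127]
contact_force: [-0.0, -0.3, 3.8]
position: [0.5814, 0.0208, 0.1107]
contact_force: [-0.7, 0.4, 2.0]
```

```bash
for r in 1; do python3 -m inch '[[-1,0,0,1.5,0]]' | grep -E "position|contact"; done
python3 -m inch '[[-1,0,0,1.5,0]]' | grep -E "position|contact"
python3 -m inch '[[-1,0,0,1.5,0]]' | grep -E "position|contact"
```

```text
position: [0.5811, 0.0208, 0.1087]
contact_force: [0.3, 0.6, -0.5]
position: [0.5814, 0.0209, 0.1075]
contact_force: [-1.1, 1.5, 15.3]
position: [0.5827, 0.021, 0.1075]
contact_force: [-1.5, 0.4, 15.5]
```

```bash
python3 -m inch '[[-1,0,0,1.5,0]]' | grep -E "position|contact"
python3 -m inch '[[-1,0,0,1.5,0]]' | grep -E "position|contact"
```

```text
position: [0.5843, 0.021, 0.1079]
contact_force: [-2.1, -0.2, 12.6]
position: [0.5853, 0.021, 0.1081]
contact_force: [-3.7, -0.0, 10.9]
```

It peaked at about 5.5 N, fell to about 0 near 8.3 mm down, then met the hard stop at 9.5 mm with 15.5 N, below the 18 N limit. Backing off to check the latch.

```bash
python3 -m inch '[[-1,-1,0,-4,0],[-1,-1,0,-8,0],[-1,-1,0,-12,0],[-1,0,0,-14,0],[-1,0,0,-12,0],[-1,0,0,-8,0],[-1,0,0,-4,0],[-1,0,0,-2,0],[-1,0,0,0,0]]'
python3 - <<'E'
from h import *
c_,s_=np.cos(Q[2]),np.sin(Q[2])
b=T(*Q,[[0,.115,.19]])[0]; print("behind hood",b)
to(b)
p=eyes.get_image("side")
c=proj(p,[[*WELL,.12]])[0].astype(int); cv2.imwrite('pics/w7.png',cv2.resize(p['frame'][c[1]-40:c[1]+40,c[0]-50:c[0]+50,::-1],None,fx=7,fy=7,interpolation=cv2.INTER_CUBIC))
E
```

```text
clock: 22.85
position: [0.5761, 0.0205, 0.1719]
ee_rot: [0.006, 0.994, 0.103, 0.022]
contact_force: [-0.1, -0.1, -0.1]
width: 0.0001
behind hood [0.54119216 0.20116223 0.19      ]
clk 22.85 pos [0.5761 0.0205 0.1719] az 11.81 zaxis [ 0.0442 -0.0083 -0.999 ] F [-0.09 -0.05 -0.13] w 0.0001
shift mm [   3.6 -183.7  -21.1] turn -1.0
```

View pics/w7.png

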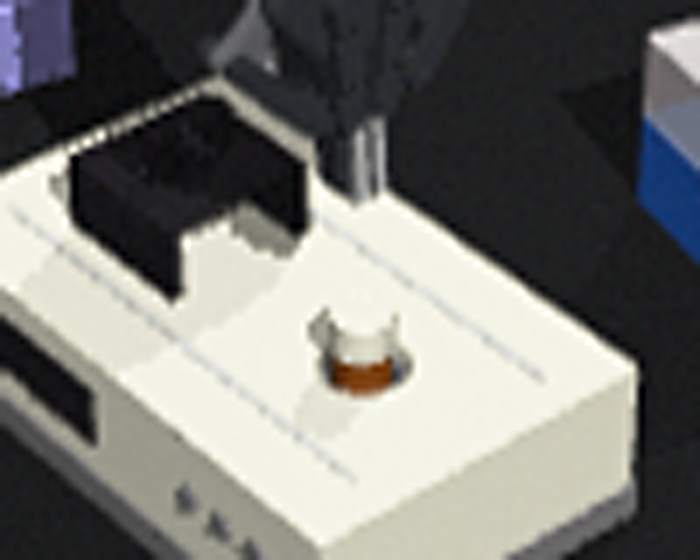

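The vial has stayed down, with the cap now low over the well, so the carrier is latched. Next I cross above the hood to behind its +y wall.

```bash
python3 -m inch '[[-1,0,-4,-4,-0.5],[-1,0,-8,-6,-0.5],[-1,1,-13,-4,0],[-1,1,-18,-2,0],[-1,1,-21,0,0],[-1,1,-21,0,0],[-1,0,-21,0,0],[-1,0,-21,0,0],[-1,0,-18,0,0],[-1,0,-14,0,0],[-1,0,-9,0,0],[-1,0,-5,0,0],[-1,0,-2,0,0],[-1,0,0,0,0]]'
python3 - <<'E'
from h import *
to(T(*Q,[[0,.115,.095]])[0])
p=eyes.get_image("side")
c=proj(p,T(*Q,[[0,.08,.14]]))[0].astype(int); cv2.imwrite('pics/h1.png',cv2.resize(p['frame'][c[1]-45:c[1]+45,c[0]-60:c[0]+60,::-1],None,fx=6,fy=6,interpolation=cv2.INTER_CUBIC))
E
```

```text
clock: 24.07
position: [0.5332, 0.2116, 0.186]
ee_rot: [0.004, 0.993, 0.114, 0.019]
contact_force: [0.1, -0.3, -0.2]
width: -0.0002
clk 24.07 pos [0.5332 0.2116 0.186 ] az 13.13 zaxis [ 0.0386 -0.0033 -0.9992] F [ 0.08 -0.25 -0.23] w -0.0002
shift mm [ 2.1 10.8 91.3] turn 0.3
```

View pics/h1.png

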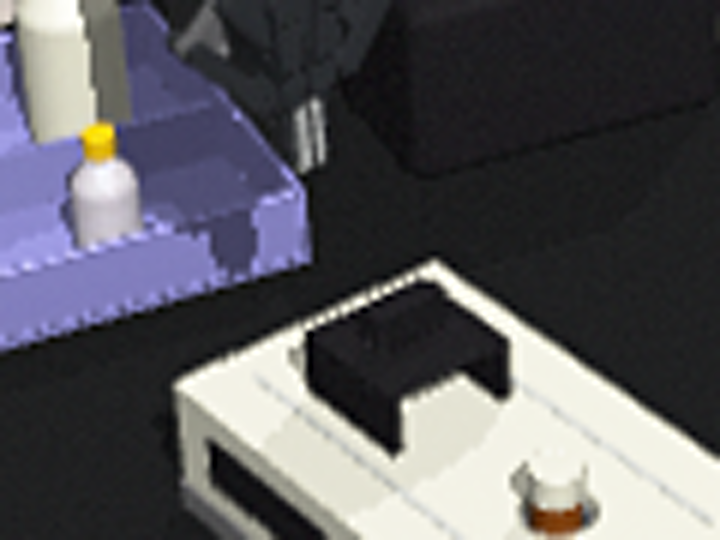

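```bash
python3 -m inch '[[-1,0,1,4,0],[-1,0,2,8,0],[-1,0,1,12,0],[-1,0,1,14,0],[-1,0,0,14,0],[-1,0,0,12,0],[-1,0,0,9,0],[-1,0,0,6,0],[-1,0,0,4,0],[-1,0,0,2,0],[-1,0,0,0,0]]'
python3 - <<'E'
from h import *
to(T(*Q,[[0,.095,.098]])[0])
p=eyes.get_image("side")
c=proj(p,T(*Q,[[0,.08,.14]]))[0].astype(int); cv2.imwrite('pics/h2.png',cv2.resize(p['frame'][c[1]-45:c[1]+45,c[0]-60:c[0]+60,::-1],None,fx=6,fy=6,interpolation=cv2.INTER_CUBIC))
E
```

```text
clock: 25.03
position: [0.5402, 0.1971, 0.0935]
ee_rot: [0.006, 0.994, 0.109, 0.019]
contact_force: [-0.3, 0.3, 0.3]
width: -0.0001
clk 25.03 pos [0.5402 0.1971 0.0935] az 12.54 zaxis [ 0.0381 -0.007  -0.9992] F [-0.32  0.27  0.3 ] w -0.0001
shift mm [ 2.1 16.4 -4.2] turn -0.3
```

View pics/h2.png

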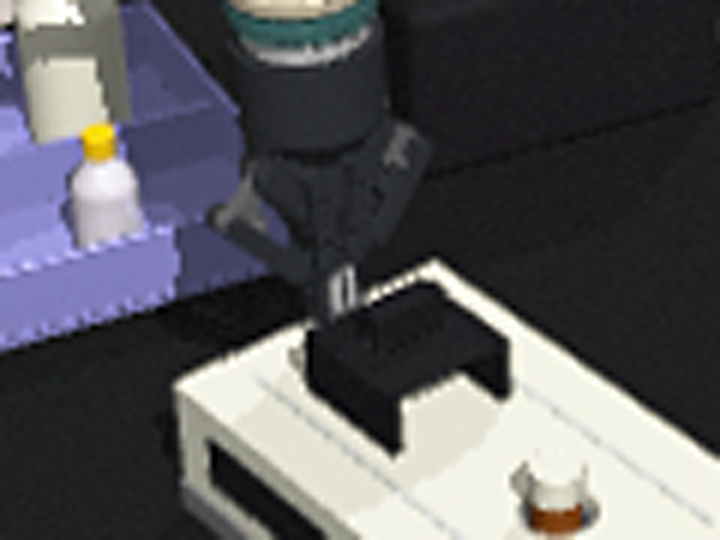

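Fingers are behind the closed wall, centred on it, at 13 mm above the deck. Pushing starts.

```bash
python3 -m inch '[[-1,0.5,3,-0.5,0],[-1,0.5,5,-0.5,0],[-1,0.5,4,-0.5,0],[-1,0,3,0,0],[-1,0,3,0,0],[-1,0,3,0,0],[-1,0,3,0,0]]' | grep -E "position|contact"
python3 -m inch '[[-1,0,5,0,0],[-1,0,6,0,0],[-1,0,6,0,0],[-1,0,6,0,0]]' | grep -E "position|contact"
python3 -c "
from h import *
to(T(*Q,[[0,-.018,.098]])[0])"
```

```text
position: [0.5485, 0.1741, 0.0982]
contact_force: [-0.9, 1.7, -1.6]
position: [0.5539, 0.1506, 0.0984]
contact_force: [-0.8, 1.7, -0.7]
clk 26.0 pos [0.5539 0.1506 0.0984] az 12.59 zaxis [ 0.0428 -0.0019 -0.9991] F [-0.78  1.66 -0.73] w -0.0001
shift mm [-0.9 80.8  1.3] turn -0.2
```

It drags at about 1.7 N, as it should. Continuing.

```bash
python3 -m inch '[[-1,0,7,0,0],[-1,0,7,0,0],[-1,0,7,0,0],[-1,0,6,0,0]]' | grep -E "position|contact"
python3 -m inch '[[-1,0,6,0,0],[-1,0,6,0,0],[-1,0,5,0,0]]' | grep -E "position|contact"
python3 - <<'E'
from h import *
to(T(*Q,[[0,-.018,.098]])[0])
p=eyes.get_image("side")
c=proj(p,T(*Q,[[0,0,.12]]))[0].astype(int); cv2.imwrite('pics/h3.png',cv2.resize(p['frame'][c[1]-45:c[1]+45,c[0]-60:c[0]+60,::-1],None,fx=6,fy=6,interpolation=cv2.INTER_CUBIC))
E
```

```text
position: [0.5606, 0.121, 0.0986]
contact_force: [0.6, 1.6, -0.3]
position: [0.5648, 0.102, 0.0989]
contact_force: [1.7, 2.4, -1.8]
clk 26.58 pos [0.5648 0.102  0.0989] az 12.51 zaxis [ 0.043  -0.002  -0.9991] F [ 1.65  2.4  -1.8 ] w 0.0002
shift mm [-0.9 31.   1.2] turn -0.3
```

View pics/h3.png

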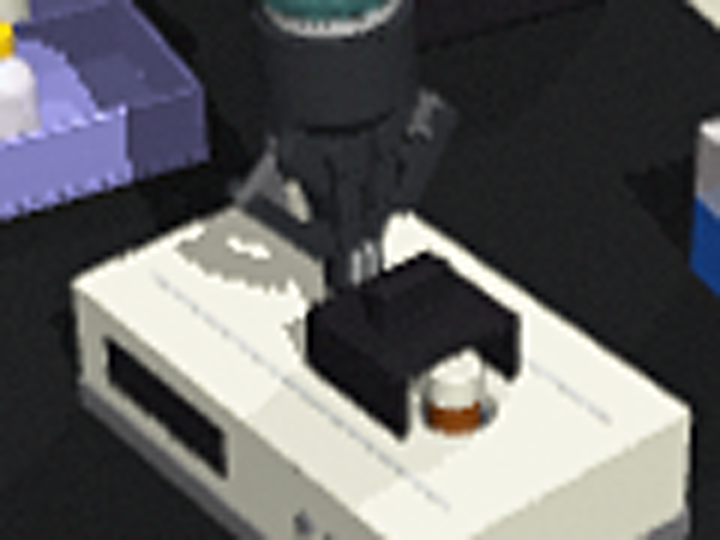

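The hood is passing over the vial with the roof clear of the cap. I'll do the rest in smaller steps with force checks.

```bash
python3 -m inch '[[-1,0,4,0,0],[-1,0,4,0,0]]' | grep -E "position|contact"
python3 -m inch '[[-1,0,4,0,0],[-1,0,4,0,0]]' | grep -E "position|contact"
python3 -m inch '[[-1,0,3,0,0],[-1,0,3,0,0]]' | grep -E "position|contact"
python3 -c "
from h import *
to(T(*Q,[[0,-.018,.098]])[0])"
```

```text
position: [0.5668, 0.0926, 0.099]
contact_force: [0.4, 2.4, -0.5]
position: [0.5686, 0.0844, 0.0991]
contact_force: [0.3, 1.8, -1.2]
position: [0.5701, 0.0779, 0.0992]
contact_force: [-0.3, 1.1, -1.6]
clk 27.13 pos [0.5701 0.0779 0.0992] az 12.53 zaxis [ 0.043  -0.0026 -0.9991] F [-0.33  1.11 -1.58] w -0.0002
shift mm [-0.9  6.3  1.3] turn -0.3
```

```bash
python3 -m inch '[[-1,0,2,0,0],[-1,0,2,0,0]]' | grep -E "position|contact"
python3 -m inch '[[-1,0,2,0,0],[-1,0,2,0,0]]' | grep -E "position|contact"
python3 - <<'E'
from h import *
to(T(*Q,[[0,-.018,.098]])[0])
p=eyes.get_image("side")
c=proj(p,T(*Q,[[0,-.03,.12]]))[0].astype(int); cv2.imwrite('pics/h4.png',cv2.resize(p['frame'][c[1]-45:c[1]+45,c[0]-60:c[0]+60,::-1],None,fx=6,fy=6,interpolation=cv2.INTER_CUBIC))
E
```

```text
position: [0.571, 0.0734, 0.0993]
contact_force: [0.0, 1.5, -1.0]
position: [0.5718, 0.07, 0.0993]
contact_force: [-0.5, 9.1, -0.9]
clk 27.47 pos [0.5718 0.07   0.0993] az 12.48 zaxis [ 4.250e-02 -7.000e-04 -9.991e-01] F [-0.53  9.11 -0.87] w 0.0
shift mm [-0.8 -1.7  1.2] turn -0.3
```

View pics/h4.png

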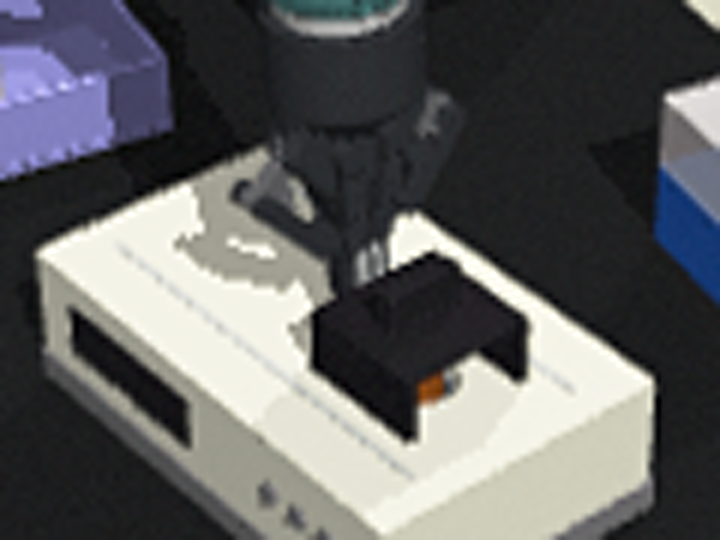

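Force stepped from 1.5 N to 9 N right where the end stop is expected. I'll back off and compare the hood with the fully-home model.

```bash
python3 -m inch '[[-1,0,-3,0,0],[-1,0,-6,0,0],[-1,0,-10,0,0],[-1,0,-12,0,0],[-1,0,-10,-4,0],[-1,0,-5,-8,0],[-1,0,0,-12,0],[-1,0,0,-16,0],[-1,0,0,-18,0],[-1,0,0,-18,0],[-1,0,0,-14,0],[-1,0,0,-8,0],[-1,0,0,-4,0],[-1,0,0,0,0]]' | grep -E "position|contact"
python3 - <<'E'
from h import *
for n,off in (("side",(.0005,-.0037)),("top",(-.0004,.0005))):
    p=eyes.get_image(n)
    q=(Q[0]+off[0],Q[1]+off[1],Q[2])
    c=proj(p,T(*q,[[0,-.05,.11]]))[0].astype(int); l,t=c[0]-50,c[1]-40; S=7
    im=cv2.resize(p['frame'][t:t+80,l:l+100],None,fx=S,fy=S,interpolation=cv2.INTER_CUBIC)
    cv2.imwrite(f'pics/e_{n}_raw.png',im[:,:,::-1])
    for s,col in((.125,(255,0,0)),(.115,(0,255,0))):
        y=.06-s
        for pts in ([[-.022,y-.006,.142],[.022,y-.006,.142],[.022,y+.006,.142],[-.022,y+.006,.142]],[[-.038,y-.036,.118],[.038,y-.036,.118],[.038,y+.036,.118],[-.038,y+.036,.118]],[[-.038,y-.036,.08],[-.038,y-.036,.118]],[[-.038,y+.036,.08],[-.038,y-.036,.08]]):
            cv2.polylines(im,[np.round((proj(p,T(*q,pts))-[l,t]+.5)*S).astype(np.int32)],True,col,1)
    cv2.imwrite(f'pics/e_{n}.png',im[:,:,::-1])
E
```

```text
position: [0.5541, 0.1243, 0.2107]
contact_force: [0.7, 0.1, -0.9]
```

View pics/e_side.png

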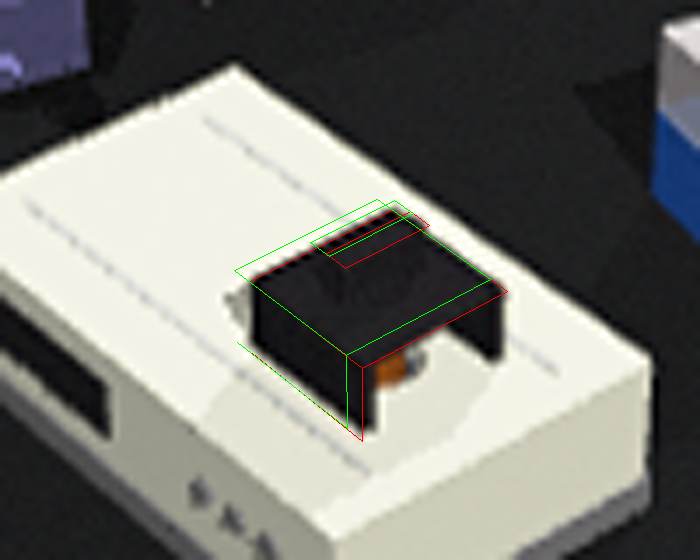

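View pics/e_top.png

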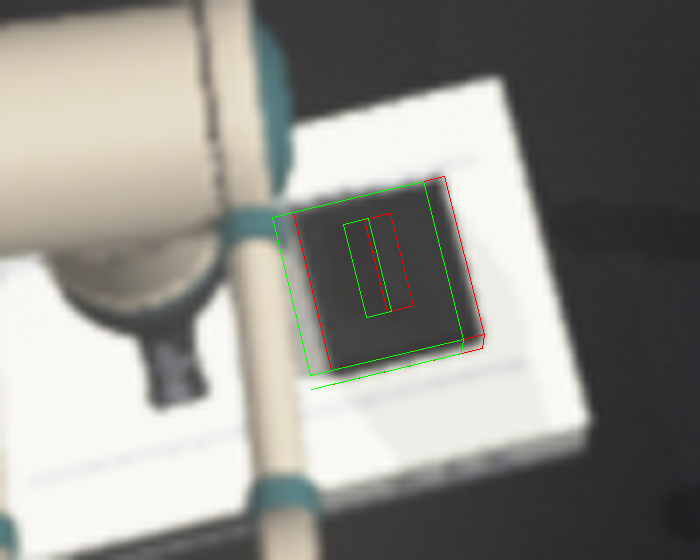

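View pics/e_side_raw.png

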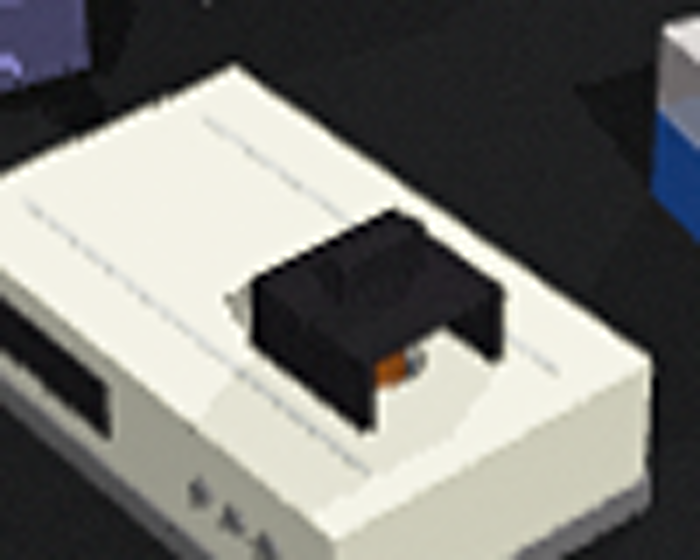

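The hood's edges match the fully-home outline (red) in both views. A last full look at the bench before handing in.

```bash
python3 - <<'E'
from h import *
for n in("side","top"):
    p=eyes.get_image(n); cv2.imwrite(f"pics/end_{n}.png",p["frame"][:,:,::-1])
    a=cv2.imread(f"pics/{n}0.png").astype(int); d=np.abs(a-p["frame"][:,:,::-1].astype(int)).max(2)
    for nm,pt in (("short",(300,325) if n=="side" else (376,237)),("green",(287,302) if n=="side" else (357,236)),("turq",(251,291) if n=="side" else (335,256)),("brown",(326,272) if n=="side" else (341,194)),("jar",(336,305) if n=="side" else (372,203)),("beaker",(388,294) if n=="side" else (382,166)),("spatula",(315,408) if n=="side" else (435,266)),("bottles",(205,155) if n=="side" else (140,228))):
        print(n,nm,d[pt[1]-10:pt[1]+11,pt[0]-8:pt[0]+9].mean().round(1),end="; ")
    print()
print(manip.get_state()["clock"])
E
```

```text
side short 2.1; side green 3.1; side turq 2.5; side brown 2.3; side jar 1.6; side beaker 1.3; side spatula 2.0; side bottles 13.1; 
top short 1.6; top green 1.7; top turq 1.8; top brown 1.8; top jar 2.1; top beaker 3.1; top spatula 2.0; top bottles 3.8; 
28.8833
```

View pics/end_side.png

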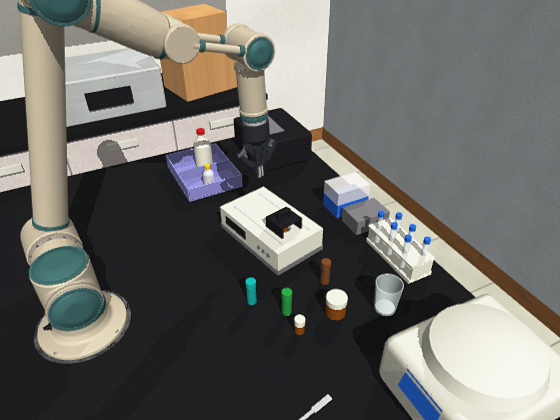

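The final side view shows the hood over the well at about (285,222), the bench objects where they started, and the gripper clear. The one larger difference, at the basket, is the arm's shadow. Handing in.

```bash
python3 -c "
from rig import manip
print(manip.sign_off(), manip.get_state()['clock'])"
```

```text
the job is handed in; nothing more can be done
the job is handed in; nothing more can be done
```

The tall amber vial is standing in the carrier, latched down, and the light hood is fully home over it. I handed the job in after about 29 s, with the gripper clear of everything.

- **Vial:** I held it by the cap, lowered it into the carrier and let go. The camera views disagreed by about 4 mm on the well's position, and I aimed between them. It went in with only 1–2 N sideways.
- **Press:** With the fingers shut I pressed on the cap. Contact came at the expected height (37 mm above the deck). The force peaked at about 5.5 N, fell to about 0 at roughly 8 mm down, and reached the hard stop at 9.5 mm. When I let go, the vial stayed down.
- **Hard stop force:** I kept pressing a few rows past the stop. The highest reading there was 15.5 N, under the 18 N limit but closer than I intended. Readings come only at the end of each row, so a brief higher peak can't be ruled out.
- **Hood:** Pushed on its rear wall, it slid at 1–2.4 N all the way over the vial, then met the end stop at about 9 N. After I backed off, its edges matched the fully-home position in both views.
- **Rest of the bench:** Comparing pictures from before and after, nothing else had moved. The only larger difference, around the basket bottles in the side view, looks like the arm's shadow.
- **Tool tilt:** The tool picked up a tilt of 1–3° that I could only partly remove; it did not affect the result.

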